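# Add a label case to the guarded stacker

## Task

First swing the stacker's hinged guard up and back past upright so that it stays open by itself. Then take the closed case out of its stand, lay it flat on the desk with its white lid up and let go of it, and pick it up again to set it lid up and squarely on top of the two cases already in the stacker, their long sides in line. Lower it onto the column rather than dropping it, leave the guard open and the column tidy, and do not disturb the tape roll, pen cup and spray bottle.

Things in the scene. Friction and masses are not known exactly. Their poses are not given: they have to be found in the camera images.
- stacker: Grey stacker fixed to the desk, base 190 x 134 mm, 8 mm thick; origin on the desk under the middle of the column of cases; x points from the front (where the guard's bar is when closed) to the posts and hinge at the rear, y along the hinge, z up. Cases lie in it with their long side along x; a lip 8 mm high above the base (top 16 mm above the desk) surrounds the lowest case. Two posts 10 mm wide and 116 mm tall stand at x = +78, y = +-58 mm.
- guard (a joint): Hinge of the guard in rad: 0 = closed, level over the column; 1.57 = upright, the balance point; 1.95 = leaning back on its stop. Below 1.57 it falls shut, above it falls open; friction is very small. The guard weighs about 0.16 kg.
- guard_hinge (a point): Point on the guard's hinge axis midway between the posts, 78 mm behind the stacker's origin and 108 mm above the desk; axes as the stacker's, the hinge axis is y.
- guard_bar (a point): Middle of the guard's free end: a round steel bar, 12 mm thick and 98 mm long along y, 145 mm from the hinge axis, on two flat steel side arms 7 mm wide at y = +-45 mm. A clear plate 4 mm thick and 94 mm wide fills the guard from 5 to 90 mm from the hinge axis, so the 50 mm next to the bar, between the arms, are open. The point turns with the guard; when closed its axes are the stacker's.
- stand: Low steel stand fixed to the desk, foot 90 x 134 mm, with a pocket 38 x 126 mm, floor 4 mm and walls' top 28 mm above the desk, walls 4 mm thick; origin on the desk under its middle; the pocket's long side runs along y.
- case: Closed flat case, 116 mm long (its x), 62 mm wide (its y), 30 mm thick (its z), about 0.18 kg (it varies); grey body with a white lid on its +z side; origin at its centre. At the start it stands on a long narrow edge in the stand's pocket, its top edge 66 mm above the desk, lid towards the stand's +x (away from the robot).
- column_bottom: Lower of two cases of that same make and size lying lid up in the stacker; rests on the 8 mm base; origin at its centre, x along its length.
- column_top: Second case, loose on the first; its lid's top is 68 mm above the desk; origin at its centre, x along its length, z up.
- tape_roll: Loose roll of clear tape, 90 mm across, 22 mm high; origin at the centre of its underside. Bystander.
- pen_cup: Loose white pen cup, 76 mm across, 95 mm high, pens to 160 mm; origin at the centre of its underside. Bystander.
- spray_bottle: Loose white spray bottle, 76 mm across, 187 mm high; origin at the centre of its underside. Bystander.

How it is judged (in metres and radians):
On the way, in this order (a step that is already met when the one before it is completed fails the run):
1. the guard stands open past its balance point by itself, untouched (value of joint guard above 1.75 rad and contact force between the fingers and guard below 0.1 N), for 0.2 s.
2. the case lies flat on the desk, lid up, let go (height (world z) of case below 0.019 m and angle between case's own z axis and vertical below 0.1 rad and contact force between the fingers and case below 0.1 N), for 0.2 s.
At the end, for the whole second after the job is handed in: Guard open by itself (over 1.75 rad); case at rest, lid up and level, on the top case within 8 mm lengthwise and sideways and 0.12 rad (either way round); the column's two cases level, within 10 mm and 0.12 rad of one another, the lowest within 10 mm of its place in the stacker (value of joint guard above 1.75 rad and z of case in the frame of column_top between 0.027 and 0.033 m and x of case in the frame of column_top between -0.008 and 0.008 m and y of case in the frame of column_top between -0.008 and 0.008 m and angle between the x axis of each of case, column_bottom and the x axis of column_top, either way round below 0.12 rad and angle between each of case, column_top's own z axis and vertical below 0.08 rad and horizontal distance between column_top and column_bottom below 0.01 m and z of column_bottom in the frame of stacker below 0.026 m and horizontal distance between column_bottom and stacker below 0.01 m and linear speed of case below 0.02 m/s and angular speed of case below 0.1 rad/s); the robot touches nothing.
It fails at once if the tape roll, pen cup or spray bottle is shifted more than 30 mm or tipped (distance of any of tape_roll, pen_cup, spray_bottle from where it was at the start of the episode above 0.03 m or angle between any of pen_cup, spray_bottle's own z axis and vertical above 0.5 rad).
It fails at once if the case is dropped over the column (falls freely there at more than 0.5 m/s, about 13 mm) (horizontal distance between case and column_top below 0.06 m and contact force between the fingers and case below 0.1 N and linear speed of case above 0.5 m/s).
It also fails if it takes over 72 s, if anything falls off the work surface, if the arm or the gripper's body presses on something with over 40 N, if the wrist force passes 120 N, or if a joint passes its speed limit or range.

## Robot

A 6-joint arm with a two-finger parallel gripper is mounted at the origin on the work surface. World frame = base frame: x ahead of the robot, y to its left, z up, the work surface at z = 0. Lengths are in m, angles in degrees, forces in N, time in s.
With the tool pointing down it reaches from about 0.35 to 0.875 m from the base axis. Payload 4.2 kg.
Tool frame: the origin (TCP) lies at the very end of the fingers, on their centre line; the grasp point (between the pads) lies behind it (r.grip_point_offset is the z of the grasp point in the tool frame, in m); z points along the fingers, y is the direction in which the jaws open and shut (so a half turn about z gives the same grasp; the last joint's range is limited). The gripper opens to 87 mm and grips with 3 to 60 N. Pads are 19 mm wide; open, the fingers measure 117 mm over their backs; the gripper's body (75 mm by 190 mm) begins 51 mm behind the grasp point.
Start: joints at [14.817, 22.042, 0.453, 0, -68.411, -14.817], TCP at [0.625, 0, 0.223] pointing down, gripper open.
Joint ranges: [-179.83, 179.83], [-69.29, 118.12], [-61.27, 80.66], [-181.25, 117.63], [-171.15, -9.14], [-177.46, 177.46]. Speed limits (degrees/s): [159.86, 159.86, 180, 180, 180, 180].

## Interface

Orientations are given as a 3x3 rotation matrix whose columns are the frame's x, y, z axes.
In Python, from station import r, capture, workorder gives the robot as it stands. The module is installed in compiled form; this text tells all that it offers.
- The arm moves only by the shell command python3 -m crank 'ROWS'. ROWS is JSON, a list of rows, each an object with "delta_rot": the turn, a rotation vector about the tool's x, y, z in rad, a list of three; "linear": the shift along the tool's x, y, z in m, a list of three; "gripper": the opening in per cent of the stroke, from 0 (shut) to 100 (fully open). A call has 1 to 10 rows; each row shifts and turns the commanded pose from where the row before left it, along the tool's axes as they then stand; what a row does not reach is not made up. A row lasts 1/8 s, in which the tool goes at most 62.5 mm and 10.7 degrees, less where a joint would pass 70% of its speed; a pose out of reach is approached as far as the arm can. A call is refused whole if a number of a shift passes 0.0625 or a number of a turn 0.188, either way. A call with a gripper value outside its range is refused whole. The fingers move at their own pace and stop on an object; the grip force is fixed at half the most. Time passes only in rows, so rows that do not move let the fingers close. It gives the time, the measured TCP pose, the force and the opening at its end, in the units of the state.
- r.sense(): the state, without advancing time (a new reading comes with each control period).
- capture(name): name is "scene" or "side" or "wrist"; returns a dict with "img" (480x640x3 uint8, blue, green, red), "fx", "fy", "cx", "cy" (pixels), "dist_coeffs" ([k1, k2, p1, p2, k3] as OpenCV has them; the pictures are not rectified), "world_from_camera" (4x4, takes a point from camera to world coordinates). Camera axes: x right, y down, z forward; pixel columns grow to the right and rows downward; lengths in m; the calibration is good to about 2 mm. A picture is of the moment at which its call begins. There is no depth.
- workorder.finish_job(): hands the job in, once; it reports no verdict.
The state is a dict: "time_s": time; "joints": joint angles; "joint_velocities": joint speeds; "effort": joint torques, N m; "tcp_pos": TCP position; "ee_rot": TCP orientation; "wrist_force": force on the tool from outside, world axes, zero at the start; "moment": the same for the moment, N m; "gripper_width": opening from 0.0 (shut) to 1.0 (fully open).
Only numpy, scipy, OpenCV 4.12 (cv2) and the standard library are available. Lean on these libraries where they do the work, as an engineer would, in place of code of your own. Each camera call takes 0.05 s, during which the arm holds its last target.

## Working session

There is one attempt and no reset: what is moved stays moved. The work goes in short steps, Python scripts to look and compute and a shell command to move; the robot and the scene stay as the last step left them, time stands still between calls to the robot, and variables do not carry over. Pictures are saved under pics/ and viewed, and the job is handed in when it is done.

```bash
mkdir -p pics
python3 - <<'E'
from station import r, capture
import cv2
print(r.sense()); print(r.grip_point_offset)
for n in ("scene","side","wrist"):
    c=capture(n); cv2.imwrite(f"pics/{n}0.png",c["img"]); print(n,c["fx"],c["fy"],c["cx"],c["cy"],c["dist_coeffs"]); print(c["world_from_camera"])
E
```

```text
{'time_s': 0.0, 'joints': array([ 1.48171082e+01,  2.20918172e+01,  3.80553924e-01, -3.04572809e-02,
       -6.84100517e+01, -1.48166717e+01]), 'joint_velocities': array([ 0.04797213, -0.07351694,  0.04770863, -0.03562904, -0.09159106,
        0.0753824 ]), 'effort': array([ 5.69075401e-04, -3.90661991e+01,  1.87403029e+01,  4.22001421e+00,
        1.09914420e-02, -1.81494070e-04]), 'tcp_pos': array([6.24405930e-01, 3.47553429e-05, 2.21449954e-01]), 'ee_rot': array([[-1.88436303e-04, -9.99997621e-01, -2.17329377e-03],
       [-9.99999980e-01,  1.88575006e-04, -6.36167700e-05],
       [ 6.40264475e-05,  2.17328174e-03, -9.99997636e-01]]), 'wrist_force': array([ 0.08580491, -0.61629842, -0.06139058]), 'moment': array([0.02114065, 0.0048066 , 0.02690705]), 'gripper_width': 0.9976550973070205}
-0.0187
scene 450.7024734889664 450.7024734889664 319.7594924456714 245.82307383993015 [-0.08473713  0.          0.          0.          0.        ]
[[-0.05262857  0.71058827 -0.70163705  1.32577632]
 [ 0.99861113  0.03917977 -0.03522446  0.02938447]
 [ 0.00245989 -0.70251637 -0.71166333  0.81927492]
 [ 0.          0.          0.          1.        ]]
side 448.1189145788651 448.1189145788651 317.20314347454075 243.81304811030577 [-0.06696172  0.          0.          0.          0.        ]
[[ 0.99729592 -0.0508571   0.05305091  0.55109091]
 [-0.07294901 -0.77253108  0.63077268 -0.57601032]
 [ 0.00890421 -0.63293703 -0.77415207  0.82193973]
 [ 0.          0.          0.          1.        ]]
wrist 416.2404935887045 416.2404935887045 318.28492497128093 242.81539248115672 [-0.05921525  0.          0.          0.          0.        ]
[[-9.99999018e-01  7.61640534e-04 -1.17627663e-03  6.24854567e-01]
 [ 4.47203819e-04  9.68959986e-01  2.47217204e-01 -6.73456720e-02]
 [ 1.32805563e-03  2.47216435e-01 -9.68959375e-01  3.83741049e-01]
 [ 0.00000000e+00  0.00000000e+00  0.00000000e+00  1.00000000e+00]]
```

View pics/scene0.png

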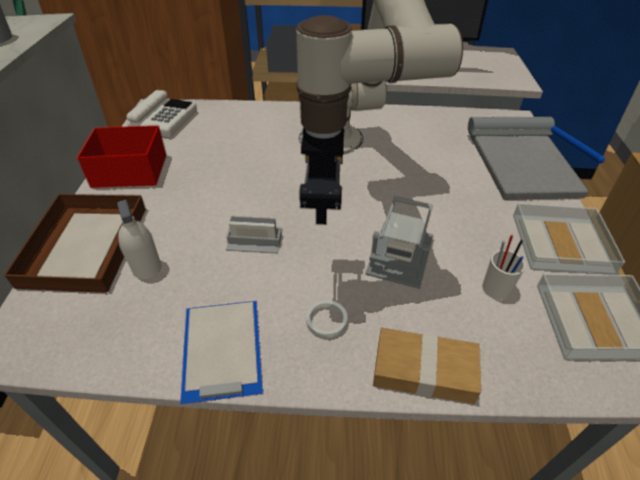

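View pics/side0.png

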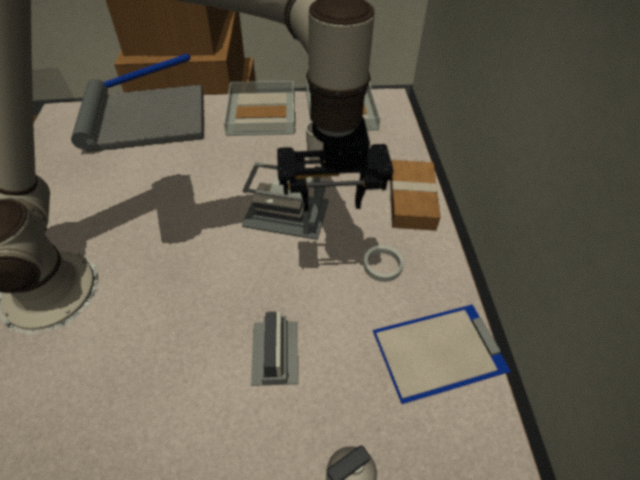

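View pics/wrist0.png

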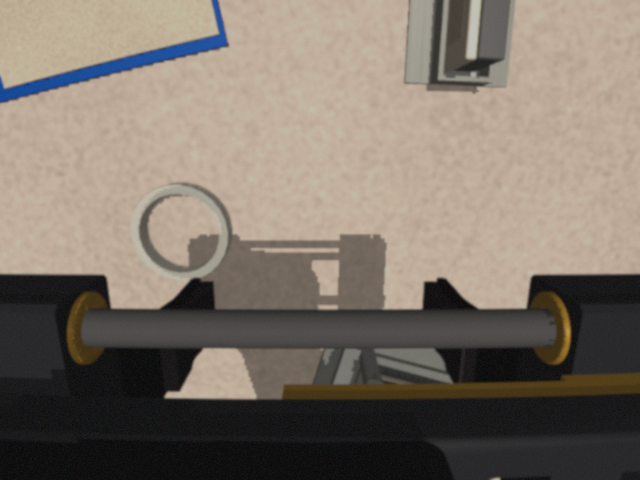

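The scene view shows the stand near (255,235), the stacker near (400,245) with its guard towards the robot, the tape roll at (327,318), the pen cup at (502,275) and the bottle at (140,245). I'll enlarge the stacker and stand next.

```bash
cat > h.py <<'E'
import numpy as np, cv2
from station import r, capture
def cam(n):
    c=capture(n); c["K"]=np.array([[c["fx"],0,c["cx"]],[0,c["fy"],c["cy"]],[0,0,1.]]); c["D"]=np.array(c["dist_coeffs"],float); c["T"]=np.array(c["world_from_camera"]); return c
def toplane(c,uv,z):
    p=cv2.undistortPoints(np.array(uv,float).reshape(-1,1,2),c["K"],c["D"]).reshape(-1,2)
    d=np.c_[p,np.ones(len(p))]@c["T"][:3,:3].T; o=c["T"][:3,3]
    return o+d*((np.broadcast_to(z,len(p))-o[2])/d[:,2])[:,None]
def proj(c,P):
    Ti=np.linalg.inv(c["T"]); rv=cv2.Rodrigues(Ti[:3,:3])[0]
    return cv2.projectPoints(np.array(P,float).reshape(-1,3),rv,Ti[:3,3],c["K"],c["D"])[0].reshape(-1,2)
def crop(c,x0,y0,x1,y1,s,name):
    im=cv2.resize(c["img"][y0:y1,x0:x1],None,fx=s,fy=s,interpolation=cv2.INTER_CUBIC)
    for x in range((x0//10+1)*10,x1,10):
        cv2.line(im,((x-x0)*s,0),((x-x0)*s,6 if x%50 else 14),(0,0,255),1)
        if x%20==0: cv2.putText(im,str(x),((x-x0)*s-10,24),0,.35,(0,0,255),1)
    for y in range((y0//10+1)*10,y1,10):
        cv2.line(im,(0,(y-y0)*s),(6,(y-y0)*s),(0,0,255),1)
        if y%20==0: cv2.putText(im,str(y),(8,(y-y0)*s+4),0,.35,(0,0,255),1)
    cv2.imwrite(name,im)
E
python3 - <<'E'
from h import *
c=cam("scene"); crop(c,350,185,450,295,5,"pics/s1.png"); crop(c,215,205,295,260,8,"pics/s2.png")
c=cam("side"); crop(c,230,150,340,245,6,"pics/d1.png"); crop(c,240,300,310,395,6,"pics/d2.png")
E
```

```text
(no output)
```

View pics/s1.png

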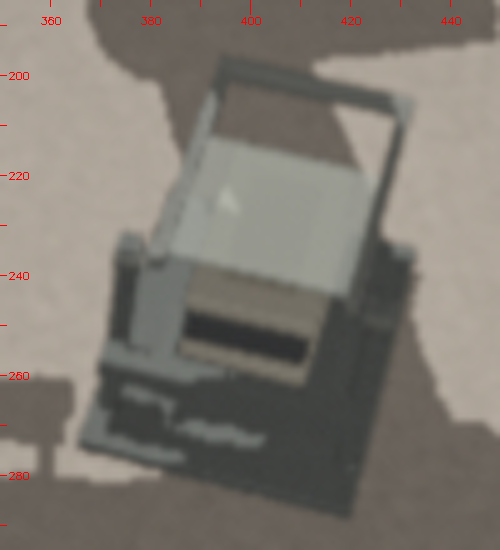

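View pics/s2.png

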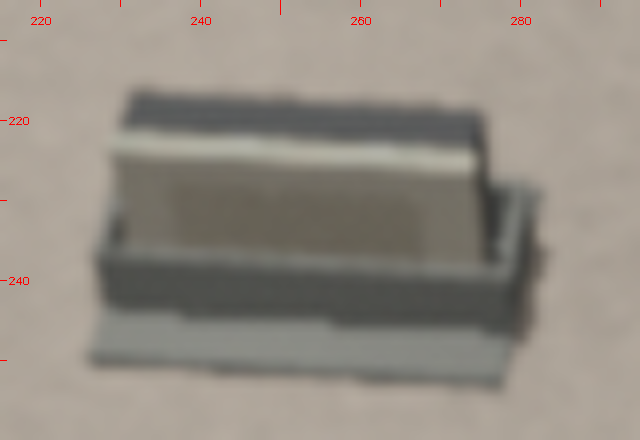

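View pics/d1.png

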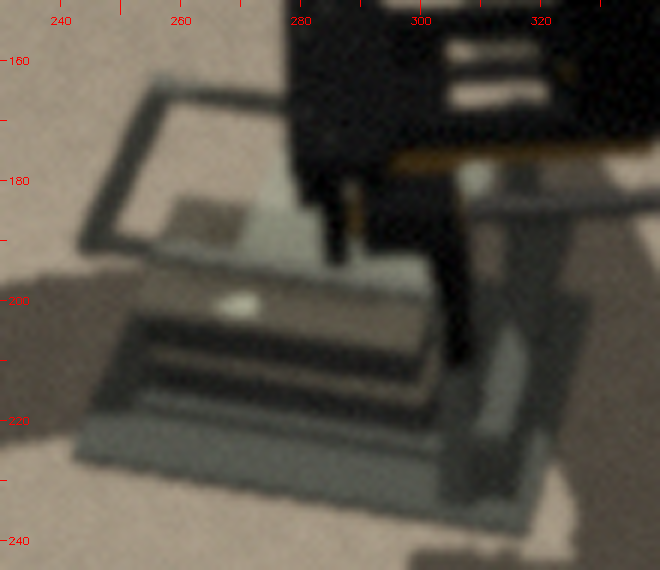

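View pics/d2.png

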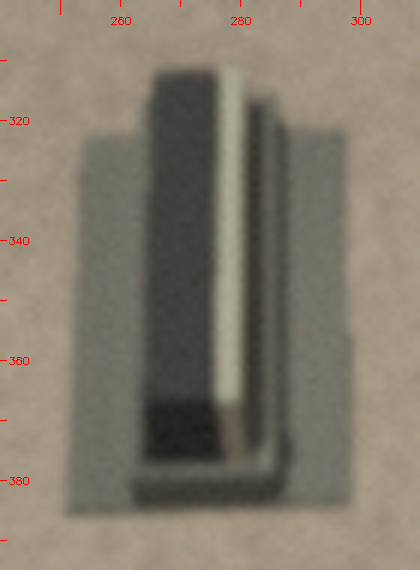

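```bash
cat > fit.py <<'E'
from h import *
from scipy.optimize import least_squares
S=cam("scene"); D=cam("side")
def fit(obs,x0):
    def f(p):
        R=np.array([[np.cos(p[2]),-np.sin(p[2]),0],[np.sin(p[2]),np.cos(p[2]),0],[0,0,1]])
        e=[]
        for c,P,uv in obs:
            P=np.array(P(p) if callable(P) else P)
            e+=list((proj(c,R@P+[p[0],p[1],0])-uv)[0])
        return np.array(e)
    s=least_squares(f,x0,loss="soft_l1"); print(np.round(s.x[:2],4),np.round(np.degrees(s.x[2]),2),np.round(s.x[3:],4)); print(np.round(s.fun.reshape(-1,2),1).tolist()); return s.x
obs=[(S,lambda p:[p[3]+.095,-.067,.008],(366.5,273)),(S,lambda p:[p[3]+.095,.067,0],(420,288.5)),
(S,[-.073,-.049,.108],(394,196.5)),(S,[-.073,.049,.108],(432,204)),
(S,[.078,-.058,.116],(376,232.5)),(S,[.078,.058,.116],(430,234.5)),
(D,[-.067,.049,.112],(257,163)),(D,[-.073,-.049,.108],(244,191)),
(D,lambda p:[p[3]-.095,-.067,0],(242,226.5)),(D,lambda p:[p[3]+.095,-.067,0],(318,239.5)),
# column top case rear corners lid top (scene)
(S,[.058,-.031,.038],(385,257)),(S,[.058,.031,.038],(411,262))]
fit(obs,[.6,.15,-.1,0])
print("stand")
obs=[(S,[.045,-.067,0],(226,251)),(S,[.045,.067,0],(278,253.5)),
(D,[-.045,.067,0],(254,322)),(D,[.045,.067,0],(297.5,321.5)),(D,[-.045,-.067,0],(251,386)),(D,[.045,-.067,0],(298.5,384)),
(S,[.023,-.067,.028],(227.5,237)),(S,[.023,.067,.028],(279,239.5)),
]
p=fit(obs,[.6,-.2,0])
print("case top: lid edge"); 
print(toplane(S,[(229.5,222),(275,224.5),(231,216.5),(275,219)],.066))
print(toplane(D,[(266,312),(276,312),(281,312),(264,367),(276,367),(280.5,367)],.066))
# bystanders
print("tape",toplane(S,[(328,320)],.011),toplane(D,[(383,263)],.011))
print("cup",toplane(S,[(502,292)],0)); print("bot",toplane(S,[(147,275)],0))
E
python3 fit.py
```

```text
[0.5262 0.1971] -15.45 [0.0109]
[[-0.5, -0.2], [1.0, 0.1], [-0.3, 0.3], [0.8, 1.0], [0.5, 0.9], [-2.4, 10.5], [0.5, 0.0], [-1.0, 0.8], [-0.3, 1.7], [0.1, 0.8], [1.4, -3.1], [0.9, -2.1]]
stand
[ 0.5044 -0.1782] -1.76 []
[[0.5, -0.6], [0.8, 0.2], [0.1, 1.2], [0.1, 0.4], [0.1, -0.4], [0.2, 0.0], [-0.6, -0.6], [0.3, 0.1]]
case top: lid edge
[[ 0.51237578 -0.23628551  0.066     ]
 [ 0.51542498 -0.12196664  0.066     ]
 [ 0.49182181 -0.23649342  0.066     ]
 [ 0.49527759 -0.12445687  0.066     ]]
[[ 0.49130865 -0.12395456  0.066     ]
 [ 0.51067143 -0.12522097  0.066     ]
 [ 0.52035025 -0.12585787  0.066     ]
 [ 0.48733688 -0.23727089  0.066     ]
 [ 0.50873067 -0.23866089  0.066     ]
 [ 0.51675083 -0.23918791  0.066     ]]
tape [[0.754004   0.01916749 0.011     ]] [[0.75132811 0.01894186 0.011     ]]
cup [[0.64701877 0.42543313 0.        ]]
bot [[ 6.40532872e-01 -4.24722889e-01 -1.11022302e-16]]
```

```bash
cat > ov.py <<'E'
from h import *
def Rz(a): return np.array([[np.cos(a),-np.sin(a),0],[np.sin(a),np.cos(a),0],[0,0,1]])
def poly(c,im,P,col): 
    cv2.polylines(im,[np.round(proj(c,P)*16).astype(np.int32)],True,col,1,cv2.LINE_AA,4)
def rect(x0,x1,y0,y1,z): return np.array([[x0,y0,z],[x1,y0,z],[x1,y1,z],[x0,y1,z]])
ST=(.5262,.1971,np.radians(-15.45)); SD=(.5044,-.1782,np.radians(-1.76))
def W(p,P): return np.asarray(P)@Rz(p[2]).T+[p[0],p[1],0]
E
python3 - <<'E'
from ov import *
for n,b in (("scene",(350,185,450,295)),("side",(230,150,340,245))):
    c=cam(n); im=c["img"]=c["img"].copy(); s=5
    x0,y0,x1,y1=b; big=cv2.resize(im[y0:y1,x0:x1],None,fx=s,fy=s,interpolation=cv2.INTER_CUBIC)
    def pl(P,col):
        q=(proj(c,W(ST,P))-[x0,y0]+.5)*s; cv2.polylines(big,[q.astype(np.int32)],True,col,1)
    pl(rect(-.084,.106,-.067,.067,.008),(0,255,0)); pl(rect(-.084,.106,-.067,.067,0),(0,255,0))
    for y in(-.058,.058): pl(rect(.073,.083,y-.005,y+.005,.116),(0,0,255))
    pl(rect(-.067,.078,-.049,.049,.108),(255,0,0))
    pl(rect(-.058,.058,-.031,.031,.068),(0,255,255)); pl(rect(-.058,.058,-.031,.031,.038),(0,255,255))
    cv2.imwrite(f"pics/ov_{n}.png",big)
E
```

```text
(no output)
```

View pics/ov_scene.png

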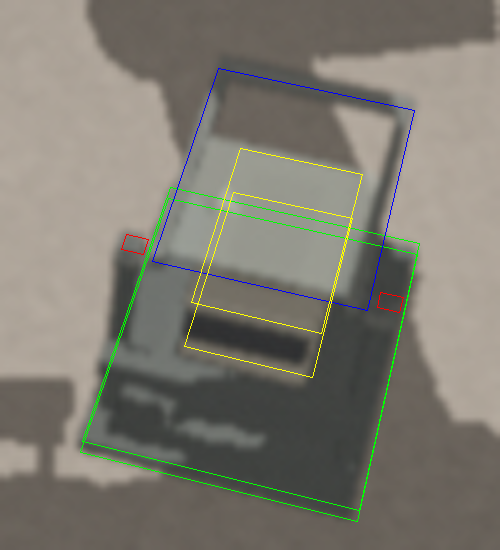

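View pics/ov_side.png

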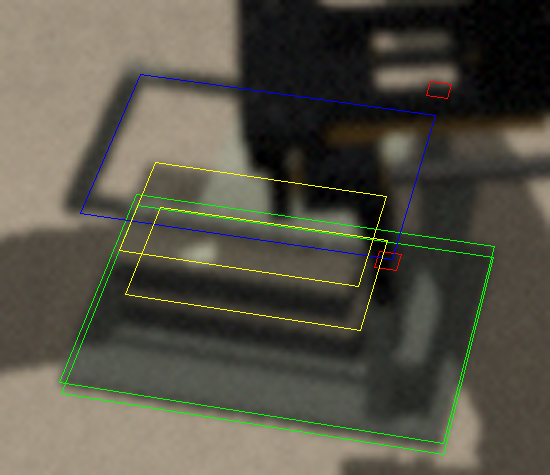

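```bash
python3 -m crank '[{"linear":[-0.054,0.04,0],"delta_rot":[0,0,0],"gripper":50},{"linear":[-0.054,0.041,0],"delta_rot":[0,0,0],"gripper":50},{"linear":[-0.054,0.041,0],"delta_rot":[0,0,0],"gripper":50},{"linear":[-0.053,0.041,0],"delta_rot":[0,0,0],"gripper":50},{"linear":[0,0,0],"delta_rot":[0,0,0.135],"gripper":50},{"linear":[0,0,0],"delta_rot":[0,0,0.135],"gripper":50},{"linear":[0,0,0.03],"delta_rot":[0,0,0],"gripper":50},{"linear":[0,0,0],"delta_rot":[0,0,0],"gripper":50},{"linear":[0,0,0],"delta_rot":[0,0,0],"gripper":50}]'
cat > d.py <<'E'
# usage: python3 d.py x y z : shift in tool axes from measured pose
import sys; from h import *
s=r.sense(); t=np.array(list(map(float,sys.argv[1:4])))
print("pos",np.round(s["tcp_pos"],4),"tooldelta",np.round(s["ee_rot"].T@(t-s["tcp_pos"]),4),"t",s["time_s"]); print(np.round(s["ee_rot"],3).tolist(), "yaw x",np.degrees(np.arctan2(s["ee_rot"][1,0],s["ee_rot"][0,0])),np.round(s["joints"],1),np.round(s["wrist_force"],1))
E
python3 d.py .4616 .2149 .19
python3 - <<'E'
from h import *
c=cam("scene"); crop(c,330,110,470,290,4,"pics/s3.png")
c=cam("side"); crop(c,200,100,360,250,4,"pics/d3.png")
E
```

```text
time_s: 1.58
tcp_pos: [0.4745, 0.1994, 0.1934]
ee_rot: [[-0.266, -0.964, 0.001], [-0.964, 0.266, 0.0], [-0.001, -0.001, -1.0]]
wrist_force: [0.5, 0.4, -0.4]
gripper_width: 0.502
pos [0.4745 0.1994 0.1934] tooldelta [-0.0115  0.0166  0.0034] t 1.575
[[-0.266, -0.964, 0.001], [-0.964, 0.266, 0.0], [-0.001, -0.001, -1.0]] yaw x -105.45248135932128 [ 40.9  12.7 -17.5   0.  -59.8 -56.4] [ 0.5  0.4 -0.4]
```

View pics/d3.png

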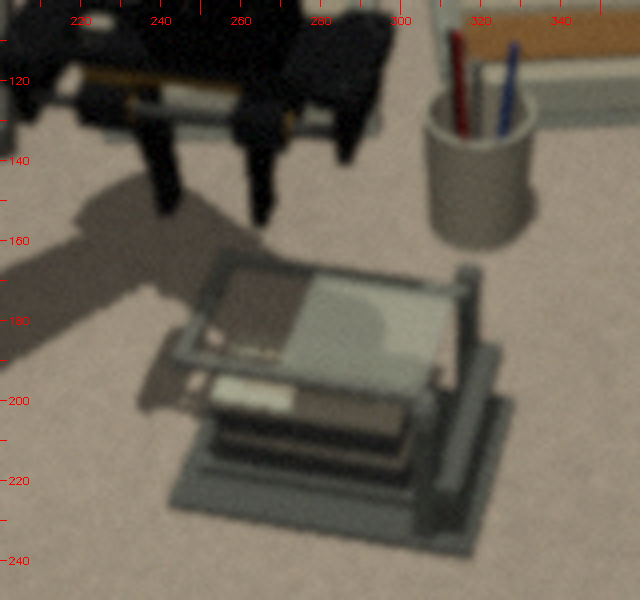

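View pics/s3.png

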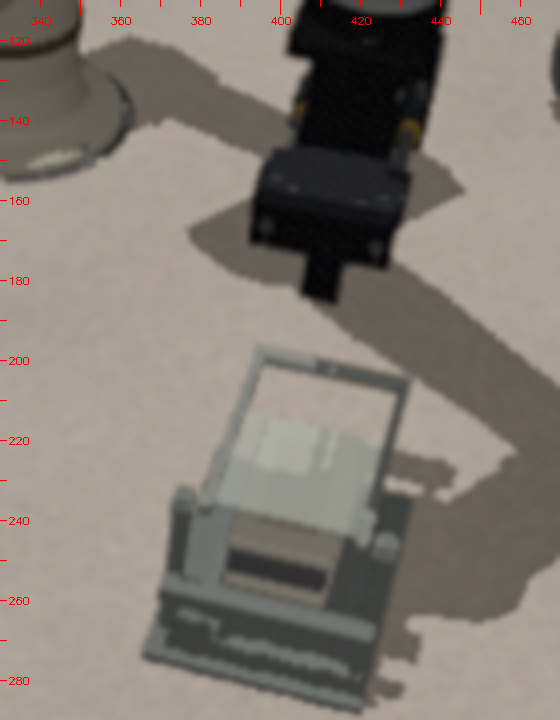

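The side view now shows the stacker unobstructed, with the bar from (256,163) to (244,191). The right post's top in the scene view is at (426,246), as the fit predicted. I'll lower onto the bar.

```bash
python3 -m crank '[{"linear":[-0.0115,0.0166,0],"delta_rot":[0,0,0],"gripper":42},{"linear":[0,0,0.04],"delta_rot":[0,0,0],"gripper":42},{"linear":[0,0,0.035],"delta_rot":[0,0,0],"gripper":42},{"linear":[0,0,0.029],"delta_rot":[0,0,0],"gripper":42},{"linear":[0,0,0],"delta_rot":[0,0,0],"gripper":42},{"linear":[0,0,0],"delta_rot":[0,0,0],"gripper":42}]'
python3 d.py .4616 .2149 .0893
python3 - <<'E'
from h import *
c=cam("side"); crop(c,200,100,340,250,4,"pics/d4.png")
E
```

```text
time_s: 2.42
tcp_pos: [0.4621, 0.2155, 0.0901]
ee_rot: [[-0.266, -0.964, 0.002], [-0.964, 0.266, 0.002], [-0.002, -0.002, -1.0]]
wrist_force: [0.1, 0.0, -0.7]
gripper_width: 0.42
pos [0.4621 0.2155 0.0901] tooldelta [0.0007 0.0003 0.0008] t 2.425
[[-0.266, -0.964, 0.002], [-0.964, 0.266, 0.002], [-0.002, -0.002, -1.0]] yaw x -105.44253791264791 [ 43.3  19.1 -25.9   0.  -44.9 -58.8] [ 0.1  0.  -0.7]
```

View pics/d4.png

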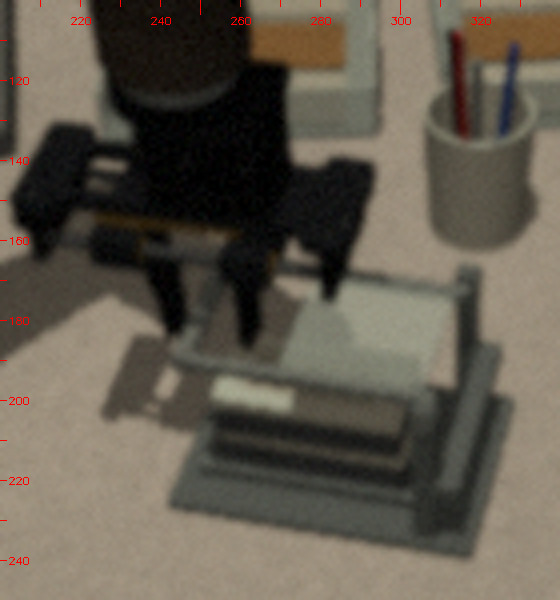

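The fingers straddle the bar: one is in the window and one is outside. Closing now.

```bash
python3 -m crank '[{"linear":[0,0,0],"delta_rot":[0,0,0],"gripper":5},{"linear":[0,0,0],"delta_rot":[0,0,0],"gripper":5},{"linear":[0,0,0],"delta_rot":[0,0,0],"gripper":5},{"linear":[0,0,0],"delta_rot":[0,0,0],"gripper":5},{"linear":[0,0,0],"delta_rot":[0,0,0],"gripper":5}]'
python3 - <<'E'
import numpy as np
a=np.radians([0,8,16,24,32,40,48,56,64,72,80,88,96,104,108])
x=-145*np.cos(a);z=145*np.sin(a)
print(np.round(np.c_[np.degrees(a)[1:],np.diff(x),np.diff(z)],1))
E
```

```text
time_s: 3.1
tcp_pos: [0.4587, 0.2154, 0.0888]
ee_rot: [[-0.268, -0.963, -0.004], [-0.963, 0.268, 0.001], [0.0, 0.004, -1.0]]
wrist_force: [-10.4, 4.9, 6.1]
gripper_width: 0.124
[[  8.    1.4  20.2]
 [ 16.    4.2  19.8]
 [ 24.    6.9  19. ]
 [ 32.    9.5  17.9]
 [ 40.   11.9  16.4]
 [ 48.   14.1  14.6]
 [ 56.   15.9  12.5]
 [ 64.   17.5  10.1]
 [ 72.   18.8   7.6]
 [ 80.   19.6   4.9]
 [ 88.   20.1   2.1]
 [ 96.   20.2  -0.7]
 [104.   19.9  -3.5]
 [108.    9.7  -2.8]]
```

```bash
python3 -m crank '[{"linear":[0,0.003,0],"delta_rot":[0,0,0],"gripper":5},{"linear":[0,-0.0014,-0.0202],"delta_rot":[0,0,0],"gripper":5},{"linear":[0,-0.0042,-0.0198],"delta_rot":[0,0,0],"gripper":5},{"linear":[0,-0.0069,-0.019],"delta_rot":[0,0,0],"gripper":5},{"linear":[0,0,0],"delta_rot":[0,0,0],"gripper":5}]'
```

```text
time_s: 3.72
tcp_pos: [0.4699, 0.2121, 0.1479]
ee_rot: [[-0.268, -0.963, -0.0], [-0.963, 0.268, 0.001], [-0.001, 0.001, -1.0]]
wrist_force: [-4.0, 1.9, 0.5]
gripper_width: 0.128
```

```bash
python3 -m crank '[{"linear":[0,-0.0095,-0.0179],"delta_rot":[0,0,0],"gripper":5},{"linear":[0,-0.0119,-0.0164],"delta_rot":[0,0,0],"gripper":5},{"linear":[0,-0.0141,-0.0146],"delta_rot":[0,0,0],"gripper":5},{"linear":[0,-0.0159,-0.0125],"delta_rot":[0,0,0],"gripper":5},{"linear":[0,0,0],"delta_rot":[0,0,0],"gripper":5}]'
python3 - <<'E'
from h import *
c=cam("side"); crop(c,200,80,340,250,4,"pics/d5.png")
E
```

```text
time_s: 4.35
tcp_pos: [0.5184, 0.1979, 0.2109]
ee_rot: [[-0.267, -0.964, -0.002], [-0.964, 0.267, -0.001], [0.002, 0.002, -1.0]]
wrist_force: [-11.8, 0.1, 15.0]
gripper_width: 0.127
```

View pics/d5.png

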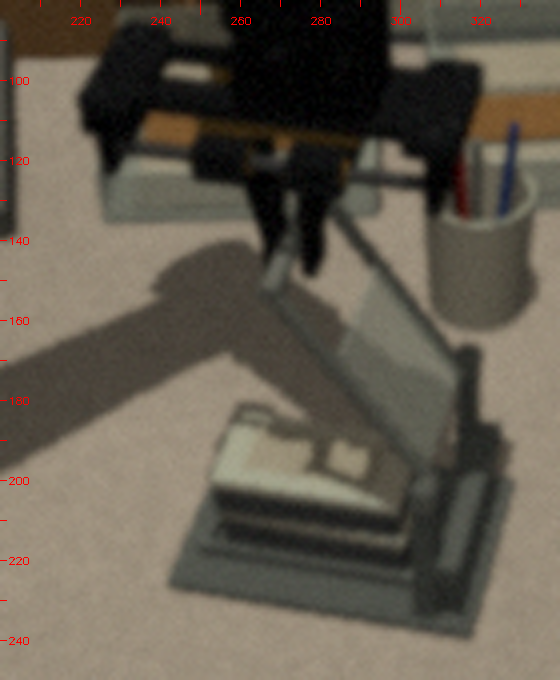

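The bar is lifting as planned, at about 55°. The force is radial, so I'll shift slightly outward and continue over the top.

```bash
python3 -m crank '[{"linear":[0,0.001,-0.002],"delta_rot":[0,0,0],"gripper":5},{"linear":[0,-0.0175,-0.0101],"delta_rot":[0,0,0],"gripper":5},{"linear":[0,-0.0188,-0.0076],"delta_rot":[0,0,0],"gripper":5},{"linear":[0,-0.0196,-0.0049],"delta_rot":[0,0,0],"gripper":5},{"linear":[0,-0.0201,-0.0021],"delta_rot":[0,0,0],"gripper":5},{"linear":[0,0,0],"delta_rot":[0,0,0],"gripper":5}]'
```

```text
time_s: 5.15
tcp_pos: [0.5923, 0.1762, 0.2348]
ee_rot: [[-0.268, -0.963, -0.002], [-0.963, 0.268, -0.004], [0.005, 0.001, -1.0]]
wrist_force: [-2.9, -5.3, 2.9]
gripper_width: 0.128
```

```bash
python3 -m crank '[{"linear":[0,-0.0202,0.0007],"delta_rot":[0,0,0],"gripper":5},{"linear":[0,-0.0199,0.0035],"delta_rot":[0,0,0],"gripper":5},{"linear":[0,-0.0097,0.0028],"delta_rot":[0,0,0],"gripper":5},{"linear":[0,0,0],"delta_rot":[0,0,0],"gripper":5}]'
python3 - <<'E'
from h import *
c=cam("side"); crop(c,200,80,360,250,4,"pics/d6.png")
E
```

```text
time_s: 5.65
tcp_pos: [0.6397, 0.1625, 0.227]
ee_rot: [[-0.268, -0.963, -0.004], [-0.963, 0.269, -0.005], [0.006, 0.002, -1.0]]
wrist_force: [-0.8, -5.3, 2.2]
gripper_width: 0.125
```

View pics/d6.png

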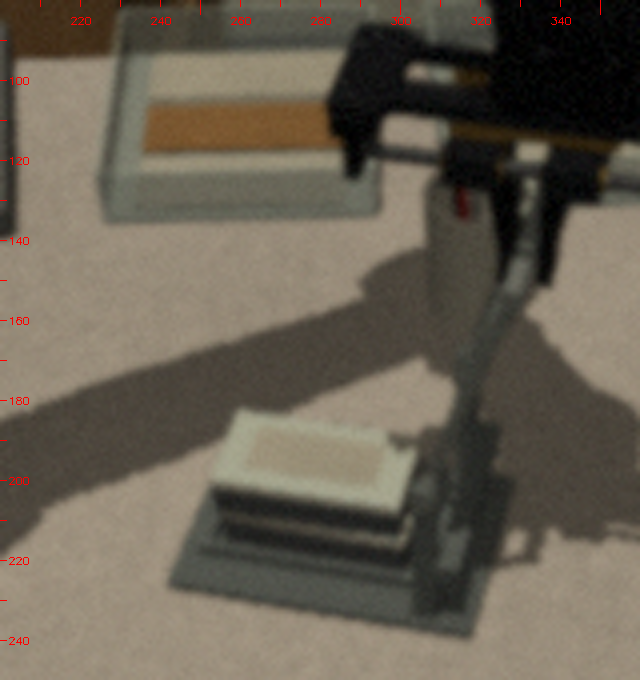

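The guard now leans back past upright, with its bar near (330,135). I'll open the fingers and lift away.

```bash
python3 -m crank '[{"linear":[0,0,0],"delta_rot":[0,0,0],"gripper":60},{"linear":[0,-0.004,0],"delta_rot":[0,0,0],"gripper":60},{"linear":[0,0,0],"delta_rot":[0,0,0],"gripper":60},{"linear":[0,0,-0.03],"delta_rot":[0,0,0],"gripper":60},{"linear":[0,0,-0.06],"delta_rot":[0,0,0],"gripper":60},{"linear":[0.04,0.04,-0.01],"delta_rot":[0,0,0],"gripper":100},{"linear":[0.05,0.04,0],"delta_rot":[0,0,0],"gripper":100},{"linear":[0.05,0.04,0],"delta_rot":[0,0,0],"gripper":100},{"linear":[0,0,0],"delta_rot":[0,0,0],"gripper":100}]'
python3 - <<'E'
from h import *
c=cam("side"); crop(c,200,80,360,250,4,"pics/d7.png")
c=cam("scene"); crop(c,340,170,450,300,5,"pics/s7.png")
E
```

```text
time_s: 6.82
tcp_pos: [0.4902, 0.0612, 0.3299]
ee_rot: [[-0.268, -0.964, 0.002], [-0.964, 0.268, 0.001], [-0.002, -0.001, -1.0]]
wrist_force: [1.0, 0.5, 0.2]
gripper_width: 0.952
```

View pics/d7.png

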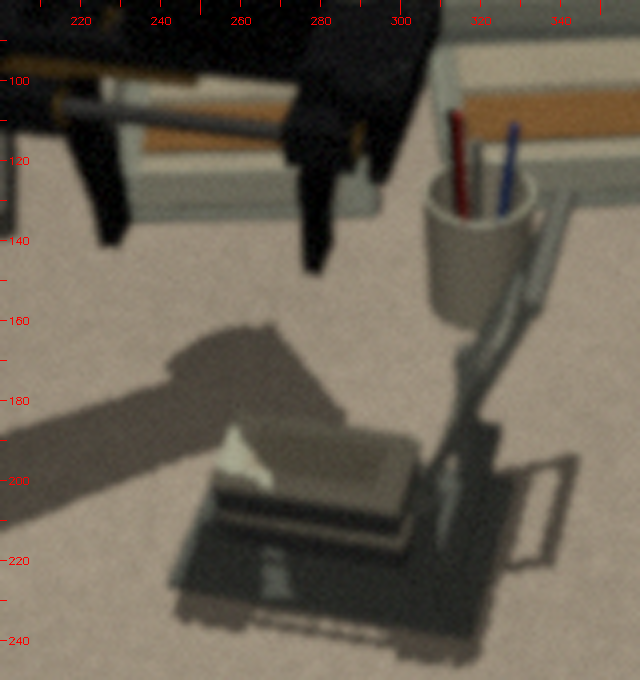

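View pics/s7.png

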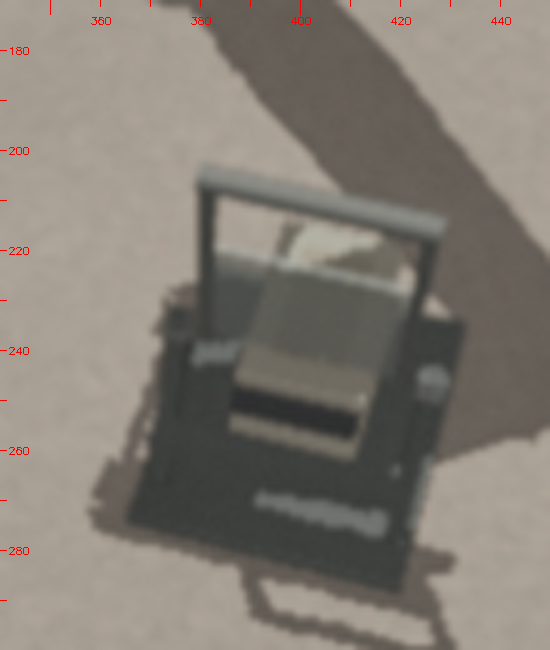

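The guard leans back untouched with its bar at y≈205–217 px in the scene view, and the column looks undisturbed. Next I'll go to the stand.

```bash
python3 -m crank '[{"linear":[0,0,0],"delta_rot":[0,0,-0.12],"gripper":100},{"linear":[0,0,0],"delta_rot":[0,0,-0.12],"gripper":100},{"linear":[0.06,0,0.03],"delta_rot":[0,0,0],"gripper":100},{"linear":[0.06,0,0.03],"delta_rot":[0,0,0],"gripper":100},{"linear":[0.06,0,0.03],"delta_rot":[0,0,0],"gripper":100},{"linear":[0.06,0,0.03],"delta_rot":[0,0,0],"gripper":100},{"linear":[0,0,0.03],"delta_rot":[0,0,0],"gripper":100},{"linear":[0,0,0],"delta_rot":[0,0,0],"gripper":100}]'; python3 d.py .504 -.1805 .11
```

```text
time_s: 7.92
tcp_pos: [0.4863, -0.1607, 0.184]
ee_rot: [[-0.031, -0.999, -0.006], [-1.0, 0.031, 0.0], [-0.0, 0.006, -1.0]]
wrist_force: [-0.1, -0.1, -0.4]
gripper_width: 0.998
pos [ 0.4863 -0.1607  0.184 ] tooldelta [ 0.0193 -0.0187  0.0739] t 7.925
[[-0.031, -0.999, -0.006], [-1.0, 0.031, 0.0], [-0.0, 0.006, -1.0]] yaw x -91.78257827852964 [ -0.1  13.2 -18.3  -0.  -58.9  -1.6] [-0.1 -0.1 -0.4]
```

```bash
python3 -m crank '[{"linear":[0.0193,-0.0187,0.02],"delta_rot":[0,0,0],"gripper":100},{"linear":[0,0,0.04],"delta_rot":[0,0,0],"gripper":100},{"linear":[0,0,0.014],"delta_rot":[0,0,0],"gripper":80},{"linear":[0,0,0],"delta_rot":[0,0,0],"gripper":80},{"linear":[0,0,0],"delta_rot":[0,0,0],"gripper":80}]'; python3 d.py .504 -.1805 .037
python3 - <<'E'
from h import *
c=cam("side"); crop(c,200,230,360,400,4,"pics/d8.png")
c=cam("scene"); crop(c,190,130,330,270,4,"pics/s8.png")
E
```

```text
time_s: 8.55
tcp_pos: [0.5063, -0.1801, 0.1146]
ee_rot: [[-0.029, -1.0, 0.003], [-1.0, 0.029, -0.001], [0.001, -0.003, -1.0]]
wrist_force: [0.9, 0.2, 1.1]
gripper_width: 0.815
pos [ 0.5063 -0.1801  0.1146] tooldelta [0.0004 0.0026 0.0776] t 8.55
[[-0.029, -1.0, 0.003], [-1.0, 0.029, -0.001], [0.001, -0.003, -1.0]] yaw x -91.63998060326549 [ -2.3  19.6 -20.5   0.  -49.7   0.6] [0.9 0.2 1.1]
```

View pics/d8.png

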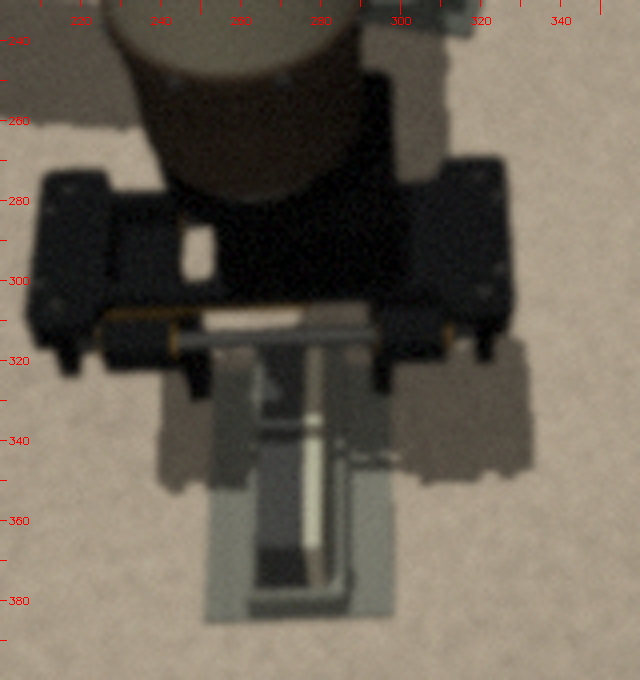

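View pics/s8.png

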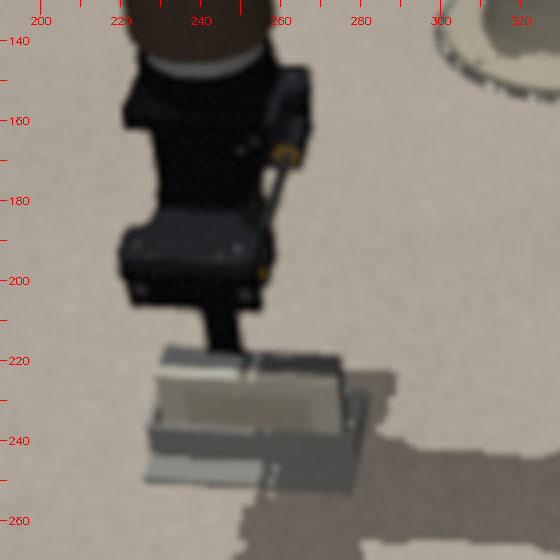

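The open fingers straddle the case edge, with the case at (266–282, 312–377) in the side view. Descending to grip.

```bash
python3 -m crank '[{"linear":[0,0.0026,0.04],"delta_rot":[0,0,0],"gripper":80},{"linear":[0,0,0.025],"delta_rot":[0,0,0],"gripper":80},{"linear":[0,0,0.0126],"delta_rot":[0,0,0],"gripper":80},{"linear":[0,0,0],"delta_rot":[0,0,0],"gripper":80},{"linear":[0,0,0],"delta_rot":[0,0,0],"gripper":20},{"linear":[0,0,0],"delta_rot":[0,0,0],"gripper":20},{"linear":[0,0,0],"delta_rot":[0,0,0],"gripper":20},{"linear":[0,0,0],"delta_rot":[0,0,0],"gripper":20},{"linear":[0,0,0],"delta_rot":[0,0,0],"gripper":20}]'; python3 d.py .504 -.1805 .037
```

```text
time_s: 9.78
tcp_pos: [0.5021, -0.1802, 0.0353]
ee_rot: [[-0.03, -1.0, -0.0], [-1.0, 0.03, -0.0], [0.0, 0.0, -1.0]]
wrist_force: [-1.2, 0.6, 1.4]
gripper_width: 0.342
pos [ 0.5021 -0.1802  0.0353] tooldelta [ 0.0002 -0.0019 -0.0017] t 9.775
[[-0.03, -1.0, -0.0], [-1.0, 0.03, -0.0], [0.0, 0.0, -1.0]] yaw x -91.71823940264306 [ -2.3  25.6 -25.5   0.  -38.9   0.6] [-1.2  0.6  1.4]
```

The case is gripped: the opening of 0.342 is about 30 mm. Now I'll lift it, carry it to the clear area and tilt it lid-up.

```bash
python3 -m crank '[{"linear":[0,0,-0.02],"delta_rot":[0,0,0],"gripper":20},{"linear":[0,0,-0.03],"delta_rot":[0,0,0],"gripper":20},{"linear":[0,0,-0.03],"delta_rot":[0,0,0],"gripper":20},{"linear":[-0.03,-0.015,-0.015],"delta_rot":[0,0,0],"gripper":20},{"linear":[-0.035,-0.02,0],"delta_rot":[0,0,0],"gripper":20},{"linear":[-0.035,-0.02,0],"delta_rot":[0,0,0],"gripper":20},{"linear":[-0.035,-0.02,0],"delta_rot":[0,0,0],"gripper":20},{"linear":[-0.025,-0.006,0],"delta_rot":[0,0,0],"gripper":20},{"linear":[0,0,0],"delta_rot":[0.1,0,0],"gripper":20},{"linear":[0,0,0],"delta_rot":[0.15,0,0],"gripper":20}]'; python3 d.py .583 -.02 .12
```

```text
time_s: 11.02
tcp_pos: [0.5891, -0.0219, 0.1299]
ee_rot: [[-0.029, -0.967, 0.251], [-1.0, 0.029, -0.007], [-0.001, -0.251, -0.968]]
wrist_force: [-0.8, -1.1, -1.0]
gripper_width: 0.347
pos [ 0.5891 -0.0219  0.1299] tooldelta [-0.0017  0.0084  0.008 ] t 11.025
[[-0.029, -0.967, 0.251], [-1.0, 0.029, -0.007], [-0.001, -0.251, -0.968]] yaw x -91.68901854598536 [ 15.8  17.1 -26.3   7.9 -32.9 -23.6] [-0.8 -1.1 -1. ]
```

```bash
python3 -m crank '[{"linear":[0,0,0],"delta_rot":[0.15,0,0],"gripper":20},{"linear":[0,0,0],"delta_rot":[0.15,0,0],"gripper":20},{"linear":[0,0,0],"delta_rot":[0.15,0,0],"gripper":20},{"linear":[0,0,0],"delta_rot":[0,0,0],"gripper":20},{"linear":[0,0,0],"delta_rot":[0,0,0],"gripper":20}]'; python3 d.py .583 -.02 .04
python3 - <<'E'
from h import *
c=cam("side"); crop(c,200,110,400,310,3,"pics/d9.png")
c=cam("scene"); crop(c,240,90,400,270,4,"pics/s9.png")
E
```

```text
time_s: 11.65
tcp_pos: [0.6012, -0.0408, 0.1944]
ee_rot: [[-0.01, -0.843, 0.538], [-0.999, 0.026, 0.022], [-0.032, -0.538, -0.842]]
wrist_force: [-0.1, -0.3, -1.6]
gripper_width: 0.341
pos [ 0.6012 -0.0408  0.1944] tooldelta [-0.0157  0.0989  0.1208] t 11.65
[[-0.01, -0.843, 0.538], [-0.999, 0.026, 0.022], [-0.032, -0.538, -0.842]] yaw x -90.57078381023226 [ 11.6   8.1 -41.8  32.9  -9.2 -43.8] [-0.1 -0.3 -1.6]
```

View pics/d9.png

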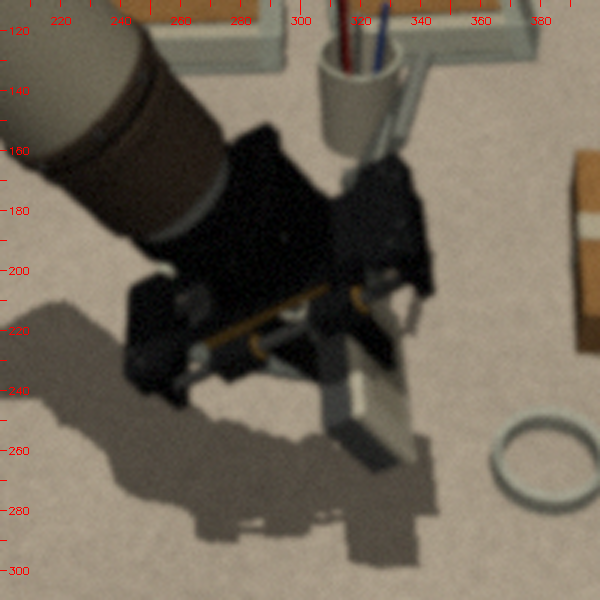

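View pics/s9.png

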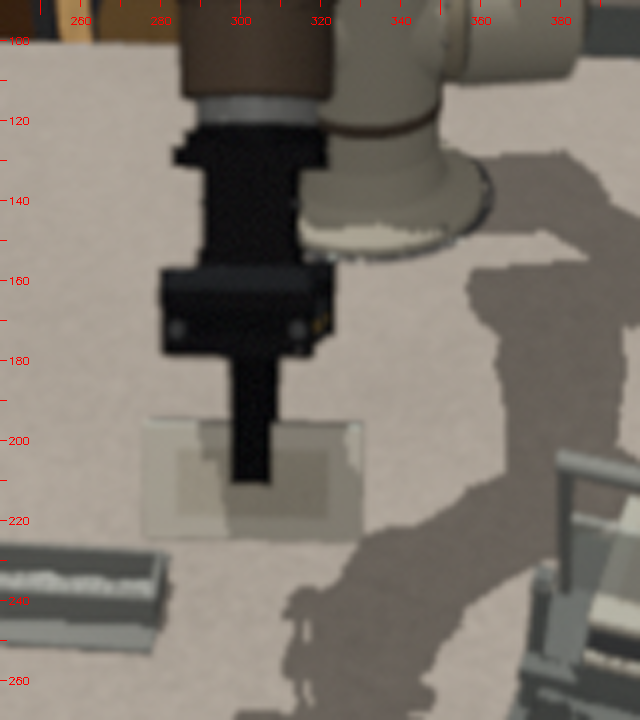

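The wrist's joint 5 reached its limit at about 32° of tilt (-9.2°), so I can't tilt forward further here. I'll untilt, turn the case half round so the lid faces the robot, and tilt the other way, where joint 5 has room.

```bash
cat > o.py <<'E'
# usage: o.py x y z yaw tilt(deg, about tool x): shift and rotvec in tool axes
import sys; from h import *
from scipy.spatial.transform import Rotation as Q
x,y,z,yaw,tilt=map(float,sys.argv[1:6]); s=r.sense(); R=np.array(s["ee_rot"])
a=np.radians(yaw); T=np.c_[[np.cos(a),np.sin(a),0],[np.sin(a),-np.cos(a),0],[0,0,-1]]@Q.from_rotvec([np.radians(tilt),0,0]).as_matrix()
print("pos",np.round(s["tcp_pos"],4),"shift",np.round(R.T@([x,y,z]-s["tcp_pos"]),4),"rotvec",np.round(Q.from_matrix(R.T@T).as_rotvec(),3),"w",round(float(s["gripper_width"]),3),"J",np.round(s["joints"],1),"F",np.round(s["wrist_force"],1),"t",s["time_s"])
E
python3 o.py .56 -.03 .19 -91.7 0
```

```text
pos [ 0.6013 -0.0406  0.1939] shift [-0.01    0.0372 -0.0187] rotvec [-0.567  0.037  0.011] w 0.341 J [ 11.6   8.2 -41.8  32.9  -9.2 -43.8] F [ 0.6 -1.2 -1.4] t 11.75
```

```bash
python3 -m crank '[{"linear":[0,0,0],"delta_rot":[-0.142,0.009,0.003],"gripper":20},{"linear":[0,0,0],"delta_rot":[-0.142,0.009,0.003],"gripper":20},{"linear":[0,0,0],"delta_rot":[-0.142,0.009,0.003],"gripper":20},{"linear":[0,0,0],"delta_rot":[-0.142,0.009,0.003],"gripper":20},{"linear":[0,0,0],"delta_rot":[0,0,-0.1],"gripper":20},{"linear":[0,0,0],"delta_rot":[0,0,-0.17],"gripper":20},{"linear":[0,0,0],"delta_rot":[0,0,-0.17],"gripper":20},{"linear":[0,0,0],"delta_rot":[0,0,-0.17],"gripper":20},{"linear":[0,0,0],"delta_rot":[0,0,-0.17],"gripper":20},{"linear":[0,0,0],"delta_rot":[0,0,-0.17],"gripper":20}]'; python3 o.py .54 -.03 .19 70 0
```

```text
time_s: 13.0
tcp_pos: [0.6051, -0.0503, 0.1957]
ee_rot: [[0.789, -0.613, 0.051], [-0.613, -0.79, -0.017], [0.05, -0.018, -0.999]]
wrist_force: [0.1, 0.3, -1.8]
gripper_width: 0.343
pos [ 0.6051 -0.0503  0.1957] shift [-0.064  0.024  0.002] rotvec [ 0.035 -0.051 -1.881] w 0.343 J [ 11.3  19.9  -7.5   1.8 -59.9  40. ] F [ 0.1  0.3 -1.8] t 13.0
```

```bash
python3 -m crank '[{"linear":[0,0,0],"delta_rot":[0.003,-0.005,-0.171],"gripper":20},{"linear":[0,0,0],"delta_rot":[0.003,-0.005,-0.171],"gripper":20},{"linear":[0,0,0],"delta_rot":[0.003,-0.005,-0.171],"gripper":20},{"linear":[0,0,0],"delta_rot":[0.003,-0.005,-0.171],"gripper":20},{"linear":[0,0,0],"delta_rot":[0.003,-0.005,-0.171],"gripper":20},{"linear":[0,0,0],"delta_rot":[0.003,-0.005,-0.171],"gripper":20},{"linear":[0,0,0],"delta_rot":[0.003,-0.005,-0.171],"gripper":20},{"linear":[0,0,0],"delta_rot":[0.003,-0.005,-0.171],"gripper":20},{"linear":[0,0,0],"delta_rot":[0.003,-0.005,-0.171],"gripper":20},{"linear":[0,0,0],"delta_rot":[0.003,-0.005,-0.171],"gripper":20}]'; python3 o.py .53 -.03 .15 70 0
```

```text
time_s: 14.25
tcp_pos: [0.6051, -0.0503, 0.1957]
ee_rot: [[0.497, 0.868, 0.002], [0.868, -0.497, 0.001], [0.002, 0.002, -1.0]]
wrist_force: [1.0, -0.1, -2.0]
gripper_width: 0.342
pos [ 0.6051 -0.0503  0.1957] shift [-0.0198 -0.0754  0.0455] rotvec [ 0.002 -0.001 -0.171] w 0.342 J [ 10.5  21.4  -4.6  -0.  -63.9 139.7] F [ 1.  -0.1 -2. ] t 14.25
```

```bash
python3 o.py .53 0.0 .1 60 0
```

```text
pos [ 0.6051 -0.0503  0.1957] shift [ 0.0061 -0.0904  0.0955] rotvec [ 0.002 -0.002  0.003] w 0.342 J [ 10.5  21.4  -4.6  -0.  -63.9 139.7] F [ 1.  -0.1 -2. ] t 14.25
```

```bash
python3 -m crank '[{"linear":[0.002,-0.03,0.03],"delta_rot":[0,0,0],"gripper":20},{"linear":[0.002,-0.03,0.03],"delta_rot":[0,0,0],"gripper":20},{"linear":[0.002,-0.03,0.03],"delta_rot":[0,0,0],"gripper":20},{"linear":[0,0,0],"delta_rot":[0.14,0,0],"gripper":20},{"linear":[0,0,0],"delta_rot":[0.14,0,0],"gripper":20},{"linear":[0,0,0],"delta_rot":[0.14,0,0],"gripper":20},{"linear":[0,0,0],"delta_rot":[0.14,0,0],"gripper":20},{"linear":[0,0,0],"delta_rot":[0.14,0,0],"gripper":20},{"linear":[0,0,0],"delta_rot":[0,0,0],"gripper":20}]'; python3 o.py .53 0.0 .034 60 40
python3 - <<'E'
from h import *
c=cam("side"); crop(c,200,110,400,310,3,"pics/d10.png")
c=cam("scene"); crop(c,240,90,400,270,4,"pics/s10.png")
E
```

```text
time_s: 15.38
tcp_pos: [0.5313, -0.001, 0.1028]
ee_rot: [[0.504, 0.661, -0.556], [0.863, -0.386, 0.325], [-0.0, -0.644, -0.765]]
wrist_force: [0.6, -0.6, -1.9]
gripper_width: 0.338
pos [ 0.5313 -0.001   0.1028] shift [0.0002 0.0431 0.0537] rotvec [-0.002 -0.003 -0.004] w 0.338 J [  4.   39.2   9.2 -21.3 -94.5 150.7] F [ 0.6 -0.6 -1.9] t 15.375
```

View pics/d10.png

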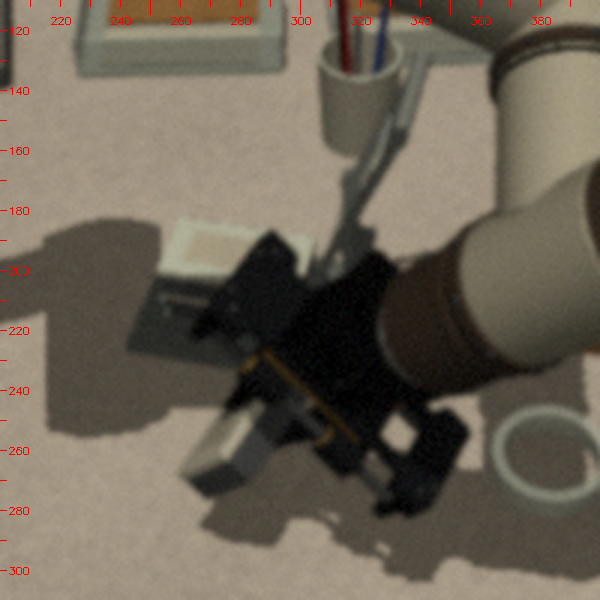

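View pics/s10.png

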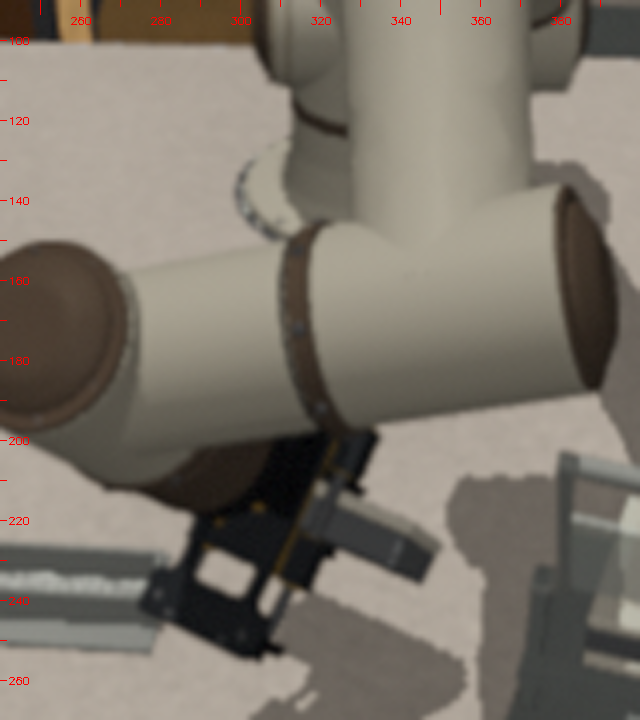

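The case is tilted 40° with the lid facing up towards the robot and clear desk below. Lowering until its edge touches.

```bash
python3 -m crank '[{"linear":[0,0.0193,0.023],"delta_rot":[0,0,0],"gripper":20},{"linear":[0,0.0161,0.0191],"delta_rot":[0,0,0],"gripper":20},{"linear":[0,0.006,0.0073],"delta_rot":[0,0,0],"gripper":20},{"linear":[0,0,0],"delta_rot":[0,0,0],"gripper":20}]'; python3 o.py .53 0.0 .034 60 40
```

```text
time_s: 15.98
tcp_pos: [0.5307, 0.0003, 0.0431]
ee_rot: [[0.501, 0.665, -0.553], [0.865, -0.383, 0.323], [0.003, -0.641, -0.768]]
wrist_force: [-0.2, 0.1, -1.5]
gripper_width: 0.341
pos [5.307e-01 3.000e-04 4.310e-02] shift [-0.0006  0.0055  0.0073] rotvec [ 0.003 -0.003  0.001] w 0.341 J [  4.1  43.    6.8 -21.2 -88.5 153.1] F [-0.2  0.1 -1.5] t 15.975
```

```bash
python3 -m crank '[{"linear":[0,0.0035,0.0042],"delta_rot":[0,0,0],"gripper":20},{"linear":[0,0.0025,0.003],"delta_rot":[0,0,0],"gripper":20},{"linear":[0,0,0],"delta_rot":[0,0,0],"gripper":20}]'; python3 o.py .53 0.0 .034 60 40
```

```text
time_s: 16.35
tcp_pos: [0.5312, -0.0, 0.0337]
ee_rot: [[0.502, 0.665, -0.553], [0.865, -0.383, 0.324], [0.004, -0.641, -0.768]]
wrist_force: [0.2, 0.4, -0.4]
gripper_width: 0.343
pos [ 0.5312 -0.      0.0337] shift [-0.0006 -0.001   0.0005] rotvec [ 0.003 -0.005  0.001] w 0.343 J [  4.1  43.7   6.6 -21.3 -87.7 153.5] F [ 0.2  0.4 -0.4] t 16.35
```

```bash
python3 -m crank '[{"linear":[0,0,0],"delta_rot":[0,0,0],"gripper":55},{"linear":[0,0,0],"delta_rot":[0,0,0],"gripper":55},{"linear":[0,0,-0.008],"delta_rot":[0,0,0],"gripper":65},{"linear":[0,0,-0.008],"delta_rot":[0,0,0],"gripper":80},{"linear":[0,0,-0.008],"delta_rot":[0,0,0],"gripper":90},{"linear":[0,0,-0.01],"delta_rot":[0,0,0],"gripper":90},{"linear":[0,0,-0.02],"delta_rot":[0,0,0],"gripper":90},{"linear":[0,0,-0.03],"delta_rot":[0,0,0],"gripper":90},{"linear":[0,0,-0.04],"delta_rot":[0,0,0],"gripper":90},{"linear":[0,0,-0.04],"delta_rot":[0,0,0],"gripper":90}]'; python3 o.py .55 -0.01 .2 60 0
python3 - <<'E'
from h import *
c=cam("side"); crop(c,200,110,400,310,3,"pics/d11.png")
c=cam("scene"); crop(c,240,90,400,270,4,"pics/s11.png")
E
```

```text
time_s: 17.6
tcp_pos: [0.6222, -0.0538, 0.1606]
ee_rot: [[0.502, 0.664, -0.554], [0.865, -0.384, 0.324], [0.003, -0.641, -0.767]]
wrist_force: [0.7, -0.6, -0.3]
gripper_width: 0.9
pos [ 0.6222 -0.0538  0.1606] shift [ 0.0018 -0.09    0.0239] rotvec [-0.696 -0.004 -0.001] w 0.9 J [  -0.2   45.1   29.8  -20.  -109.4  149.4] F [ 0.7 -0.6 -0.3] t 17.6
```

View pics/d11.png

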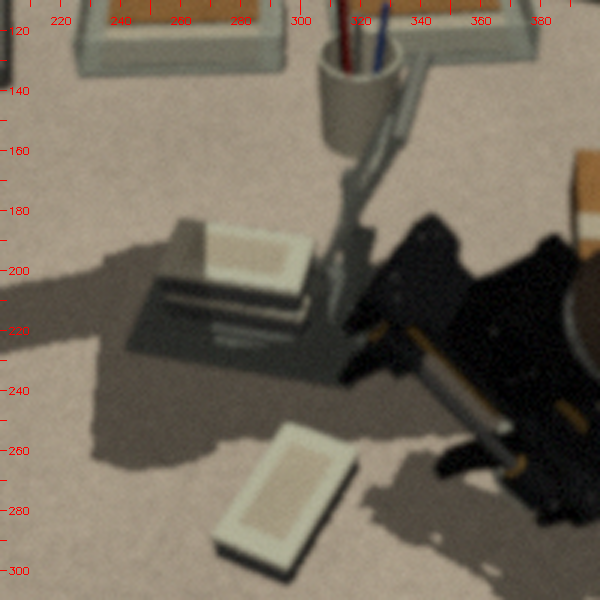

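View pics/s11.png

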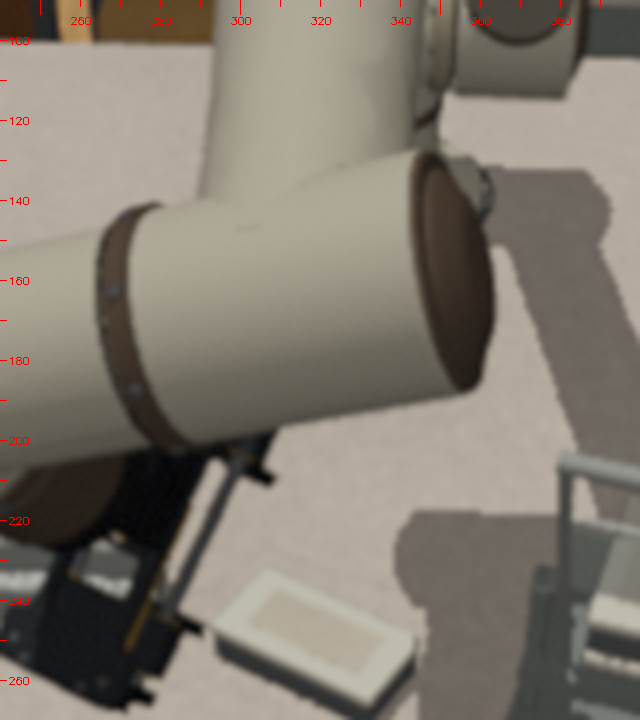

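The case lies flat on the desk, lid up and released. Its lid corners in the side view are near (297,250), (319,262), (297,301) and (272,291). Next I'll measure it and the column top.

Run:
```python
from h import *
c=cam("side"); crop(c,262,242,328,308,9,"pics/d12.png"); crop(c,238,170,318,225,9,"pics/d13.png")
c=cam("scene"); crop(c,290,225,350,275,10,"pics/s12.png")
```

```text
(no output)
```

View pics/d12.png

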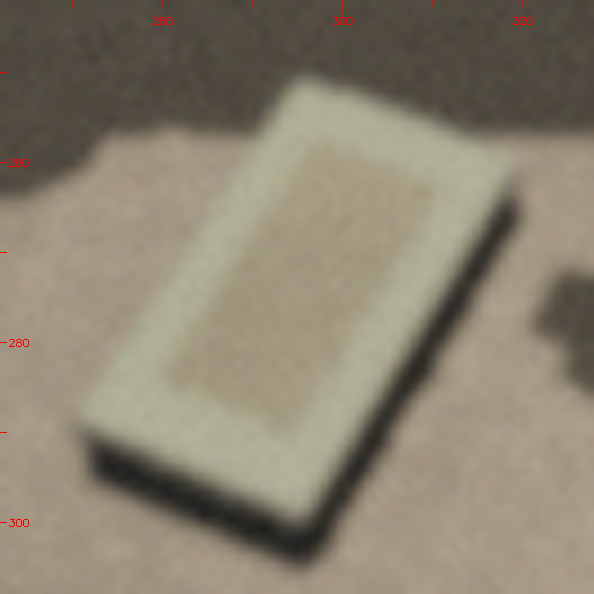

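View pics/d13.png

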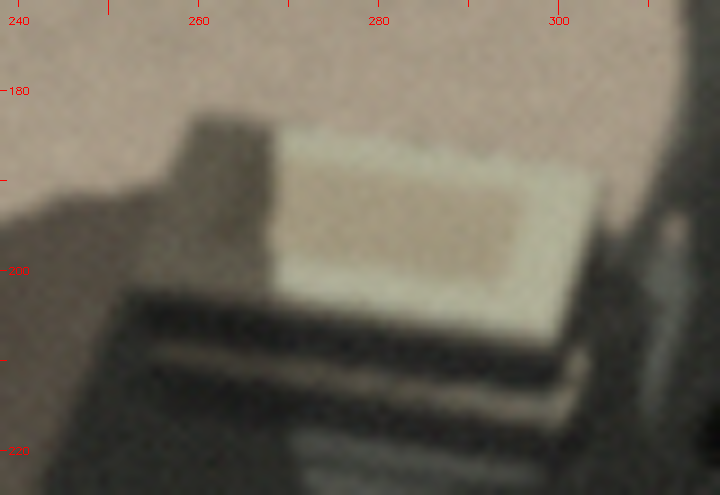

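View pics/s12.png

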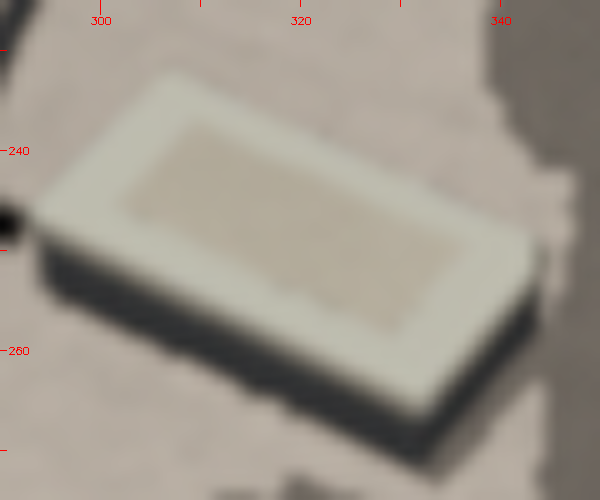

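```bash
cat > m.py <<'E'
from h import *
from scipy.optimize import least_squares
def rectfit(obs,z,x0,L=.116,Wd=.062):
    # obs: list of (cam, corner sign (sx,sy), uv label)
    def f(p):
        a=p[2]; e=[]
        for c,(sx,sy),uv in obs:
            u,v=sx*L/2,sy*Wd/2
            P=[p[0]+u*np.cos(a)-v*np.sin(a),p[1]+u*np.sin(a)+v*np.cos(a),z]
            e+=list(proj(c,P)[0]-(np.array(uv)-.45))
        return np.array(e)
    s=least_squares(f,x0,loss="soft_l1"); print(np.round(s.x[:2],4),round(np.degrees(s.x[2]),2),np.round(s.fun.reshape(-1,2),1).tolist()); return s.x
E
python3 - <<'E'
from m import *
S=cam("scene");D=cam("side")
d=[(D,(1,1),(295,250.3)),(D,(1,-1),(319,260.5)),(D,(-1,-1),(295.5,300.2)),(D,(-1,1),(271.3,289.5))]
s=[(S,(-1,1),(307.5,232.3)),(S,(1,1),(343.8,249.3)),(S,(1,-1),(332,266.2)),(S,(-1,-1),(294,247))]
x0=[.55,-.01,1.05]
print("case");rectfit(d,.03,x0);rectfit(s,.03,x0);rectfit(d+s,.03,x0)
t=[(D,(-1,1),(260,183)),(D,(1,1),(304.3,189.5)),(D,(1,-1),(300,208.3)),(D,(-1,-1),(252.3,202.5))]
print("top");rectfit(t,.068,[.526,.197,-.27])
E
python3 o.py .55 -0.01 .2 60 0
```

```text
case
[ 0.5511 -0.0116] 60.56 [[-0.2, 0.3], [0.7, -0.4], [0.5, 0.1], [-1.5, -0.1]]
[ 0.5551 -0.0118] 59.32 [[-0.5, -0.2], [2.2, 1.0], [0.3, -0.2], [-1.4, -0.5]]
[ 0.5524 -0.0117] 60.13 [[0.6, 0.3], [1.4, -0.2], [0.9, 0.1], [-1.0, -0.2], [-0.7, -0.8], [2.3, -0.0], [0.7, -1.2], [-1.3, -1.0]]
top
[0.5218 0.194 ] -14.61 [[-1.0, 0.7], [1.2, 0.4], [0.2, -0.2], [-0.2, -1.1]]
pos [ 0.6207 -0.0529  0.1582] shift [ 0.0017 -0.0902  0.0212] rotvec [-0.699 -0.003 -0.002] w 0.9 J [  -0.2   45.1   29.4  -20.  -109.2  149.4] F [-0.7  0.6 -0.7] t 17.9
```

```bash
python3 -m crank '[{"linear":[0,0,0],"delta_rot":[-0.14,0,0],"gripper":100},{"linear":[0,0,0],"delta_rot":[-0.14,0,0],"gripper":100},{"linear":[0,0,0],"delta_rot":[-0.14,0,0],"gripper":100},{"linear":[0,0,0],"delta_rot":[-0.14,0,0],"gripper":100},{"linear":[0,0,0],"delta_rot":[-0.139,0,0],"gripper":100},{"linear":[0,-0.04,0],"delta_rot":[0,0,0],"gripper":100},{"linear":[0,-0.038,0],"delta_rot":[0,0,0],"gripper":100},{"linear":[0,0,0],"delta_rot":[0,0,0],"gripper":100},{"linear":[0,0,0],"delta_rot":[0,0,0],"gripper":100}]'; python3 o.py .5511 -0.0116 .06 60.4 0
```

```text
time_s: 19.02
tcp_pos: [0.5541, -0.0139, 0.1587]
ee_rot: [[0.502, 0.865, 0.004], [0.865, -0.502, 0.001], [0.003, 0.003, -1.0]]
wrist_force: [-0.5, -0.3, -0.3]
gripper_width: 0.998
pos [ 0.5541 -0.0139  0.1587] shift [ 0.0003 -0.004   0.0987] rotvec [ 0.003 -0.003 -0.009] w 0.998 J [ 15.3  18.3 -15.1  -0.  -56.4 134.6] F [-0.5 -0.3 -0.3] t 19.025
```

```bash
python3 -m crank '[{"linear":[0,-0.004,0.04],"delta_rot":[0.003,-0.003,-0.009],"gripper":100},{"linear":[0,0,0.04],"delta_rot":[0,0,0],"gripper":100},{"linear":[0,0,0.03],"delta_rot":[0,0,0],"gripper":100},{"linear":[0,0,0],"delta_rot":[0,0,0],"gripper":100}]'; python3 o.py .5511 -0.0116 .005 60.4 0
python3 - <<'E'
from h import *
c=cam("side"); crop(c,220,200,370,330,4,"pics/d14.png")
E
```

```text
time_s: 19.52
tcp_pos: [0.5495, -0.0129, 0.046]
ee_rot: [[0.495, 0.869, -0.007], [0.869, -0.495, -0.001], [-0.004, -0.005, -1.0]]
wrist_force: [0.2, -0.9, -0.1]
gripper_width: 0.996
pos [ 0.5495 -0.0129  0.046 ] shift [0.0021 0.001  0.041 ] rotvec [-0.005  0.004 -0.002] w 0.996 J [ 1.550e+01  2.610e+01 -2.240e+01 -1.000e-01 -4.200e+01  1.348e+02] F [ 0.2 -0.9 -0.1] t 19.525
```

View pics/d14.png

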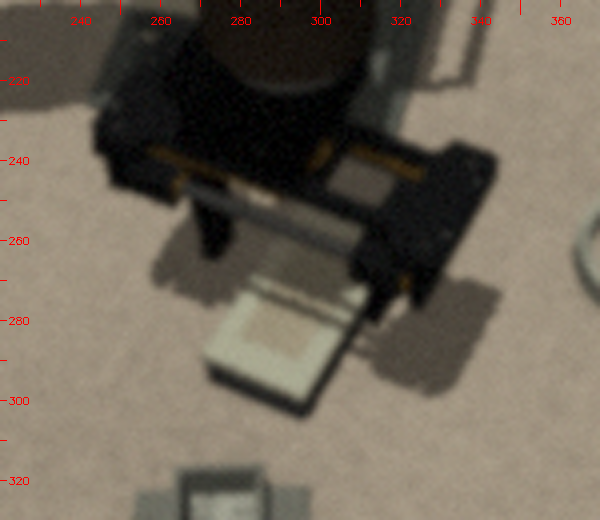

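The fingers straddle the case's width with room on both sides. Descending and closing.

```bash
python3 -m crank '[{"linear":[0.002,0.001,0.025],"delta_rot":[-0.005,0.004,-0.002],"gripper":100},{"linear":[0,0,0.0125],"delta_rot":[0,0,0],"gripper":100},{"linear":[0,0,0],"delta_rot":[0,0,0],"gripper":100},{"linear":[0,0,0],"delta_rot":[0,0,0],"gripper":55},{"linear":[0,0,0],"delta_rot":[0,0,0],"gripper":55},{"linear":[0,0,0],"delta_rot":[0,0,0],"gripper":55},{"linear":[0,0,0],"delta_rot":[0,0,0],"gripper":55}]'; python3 o.py .5511 -0.0116 .005 60.4 0
```

```text
time_s: 20.45
tcp_pos: [0.5527, -0.0106, 0.0118]
ee_rot: [[0.493, 0.87, 0.006], [0.87, -0.493, 0.001], [0.004, 0.005, -1.0]]
wrist_force: [-0.8, 1.2, 3.1]
gripper_width: 0.71
pos [ 0.5527 -0.0106  0.0118] shift [-0.0017 -0.001   0.0068] rotvec [ 0.005 -0.004  0.001] w 0.71 J [ 15.7  28.9 -24.1   0.  -36.6 134.8] F [-0.8  1.2  3.1] t 20.45
```

Gripped (62 mm) but a bit shallow, so I'll reopen and go 5 mm deeper.

```bash
python3 -m crank '[{"linear":[0,0,0],"delta_rot":[0,0,0],"gripper":85},{"linear":[0,0,0],"delta_rot":[0,0,0],"gripper":85},{"linear":[0,0,0.004],"delta_rot":[0.003,-0.003,0],"gripper":85},{"linear":[0,0,0],"delta_rot":[0,0,0],"gripper":85},{"linear":[0,0,0],"delta_rot":[0,0,0],"gripper":85}]'; python3 o.py .5511 -0.0116 .005 60.4 0
```

```text
time_s: 21.08
tcp_pos: [0.5527, -0.0107, 0.0071]
ee_rot: [[0.493, 0.87, 0.002], [0.87, -0.493, 0.0], [0.001, 0.001, -1.0]]
wrist_force: [0.3, -0.0, 0.9]
gripper_width: 0.848
pos [ 0.5527 -0.0107  0.0071] shift [-0.0016 -0.001   0.0021] rotvec [ 0.001 -0.001  0.002] w 0.848 J [ 15.7  29.4 -24.1   0.  -36.4 134.8] F [ 0.3 -0.   0.9] t 21.075
```

```bash
python3 -m crank '[{"linear":[0,0,0],"delta_rot":[0,0,0],"gripper":55},{"linear":[0,0,0],"delta_rot":[0,0,0],"gripper":55},{"linear":[0,0,0],"delta_rot":[0,0,0],"gripper":55},{"linear":[0,0,0],"delta_rot":[0,0,0],"gripper":55},{"linear":[0,0,-0.02],"delta_rot":[0,0,0],"gripper":55},{"linear":[0,0,-0.04],"delta_rot":[0,0,0],"gripper":55},{"linear":[0,0,-0.05],"delta_rot":[0,0,0],"gripper":55},{"linear":[0,0,-0.05],"delta_rot":[0,0,0],"gripper":55},{"linear":[0,0,0],"delta_rot":[0,0,0.16],"gripper":55},{"linear":[0,0,0],"delta_rot":[0,0,0.16],"gripper":55}]'; python3 o.py .5218 .194 .17 -14.6 0
```

```text
time_s: 22.32
tcp_pos: [0.552, -0.0106, 0.1677]
ee_rot: [[0.745, 0.667, 0.002], [0.667, -0.745, 0.001], [0.003, 0.001, -1.0]]
wrist_force: [-0.8, 0.5, -2.4]
gripper_width: 0.711
pos [ 0.552  -0.0106  0.1677] shift [ 0.1139 -0.1726 -0.0022] rotvec [-0.001 -0.003  0.985] w 0.711 J [ 15.7  17.6 -14.6  -0.  -57.6 116.1] F [-0.8  0.5 -2.4] t 22.325
```

```bash
python3 -m crank '[{"linear":[0,0,0],"delta_rot":[0,0,0.16],"gripper":55},{"linear":[0,0,0],"delta_rot":[0,0,0.16],"gripper":55},{"linear":[0,0,0],"delta_rot":[0,0,0.16],"gripper":55},{"linear":[0,0,0],"delta_rot":[0,0,0.16],"gripper":55},{"linear":[0,0,0],"delta_rot":[0,0,0.16],"gripper":55},{"linear":[0,0,0],"delta_rot":[0,0,0.15],"gripper":55},{"linear":[0,0,0],"delta_rot":[0,0,0],"gripper":55}]'; python3 o.py .5218 .194 .17 -14.6 0
python3 - <<'E'
from h import *
c=cam("side"); crop(c,220,90,380,300,3,"pics/d15.png")
E
```

```text
time_s: 23.2
tcp_pos: [0.5519, -0.0108, 0.1667]
ee_rot: [[0.977, -0.211, 0.001], [-0.211, -0.977, 0.0], [0.001, -0.0, -1.0]]
wrist_force: [-0.4, 0.1, -1.9]
gripper_width: 0.705
pos [ 0.5519 -0.0108  0.1667] shift [-0.0727 -0.1938 -0.0032] rotvec [-0.001 -0.001  0.042] w 0.705 J [ 15.7  17.7 -14.6  -0.  -57.6  62.1] F [-0.4  0.1 -1.9] t 23.2
```

View pics/d15.png

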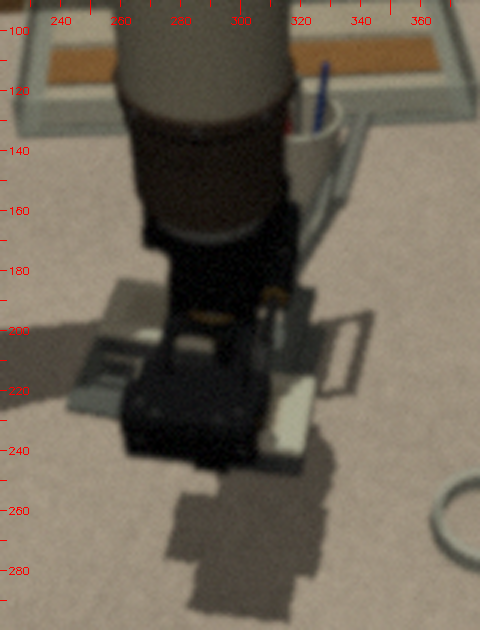

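```bash
python3 -m crank '[{"linear":[0,0,0],"delta_rot":[0,0,0.042],"gripper":55},{"linear":[-0.035,0,0],"delta_rot":[0,0,0],"gripper":55},{"linear":[-0.035,-0.01,0],"delta_rot":[0,0,0],"gripper":55},{"linear":[-0.01,-0.03,0],"delta_rot":[0,0,0],"gripper":55},{"linear":[0,-0.04,0],"delta_rot":[0,0,0],"gripper":55},{"linear":[0,-0.04,0],"delta_rot":[0,0,0],"gripper":55},{"linear":[0,-0.04,0],"delta_rot":[0,0,0],"gripper":55},{"linear":[0,-0.03,0],"delta_rot":[0,0,0],"gripper":55},{"linear":[0,0,0],"delta_rot":[0,0,0],"gripper":55}]'; python3 o.py .5218 .194 .12 -14.6 0
```

```text
time_s: 24.38
tcp_pos: [0.5235, 0.1951, 0.1668]
ee_rot: [[0.968, -0.249, 0.002], [-0.249, -0.968, 0.0], [0.002, -0.001, -1.0]]
wrist_force: [-0.3, -1.0, -2.1]
gripper_width: 0.702
pos [0.5235 0.1951 0.1668] shift [-0.0014  0.0016  0.0468] rotvec [-0.001 -0.002  0.003] w 0.702 J [ 37.1  18.3 -13.8   0.1 -57.9  38.4] F [-0.3 -1.  -2.1] t 24.375
```

```bash
python3 -m crank '[{"linear":[-0.001,0.0015,0.03],"delta_rot":[0,0,0.003],"gripper":55},{"linear":[0,0,0.03],"delta_rot":[0,0,0],"gripper":55},{"linear":[0,0,0.011],"delta_rot":[0,0,0],"gripper":55},{"linear":[0,0,0],"delta_rot":[0,0,0],"gripper":55},{"linear":[0,0,0],"delta_rot":[0,0,0],"gripper":55}]'; python3 o.py .5218 .194 .085 -14.6 0
python3 - <<'E'
from h import *
c=cam("side"); crop(c,235,150,335,245,7,"pics/d16.png")
c=cam("scene"); crop(c,350,170,450,290,5,"pics/s16.png")
E
```

```text
time_s: 25.0
tcp_pos: [0.5229, 0.1924, 0.0976]
ee_rot: [[0.967, -0.256, 0.004], [-0.256, -0.967, 0.001], [0.004, -0.002, -1.0]]
wrist_force: [-0.1, 0.2, -1.5]
gripper_width: 0.712
pos [0.5229 0.1924 0.0976] shift [-0.0015 -0.0012  0.0126] rotvec [-0.002 -0.004 -0.004] w 0.712 J [ 36.9  22.4 -18.9   0.1 -48.4  38.2] F [-0.1  0.2 -1.5] t 25.0
```

View pics/d16.png

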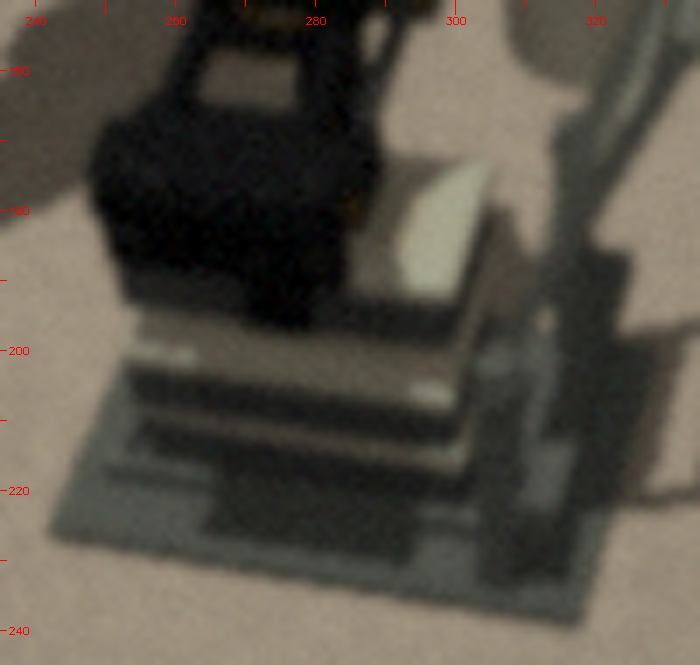

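View pics/s16.png

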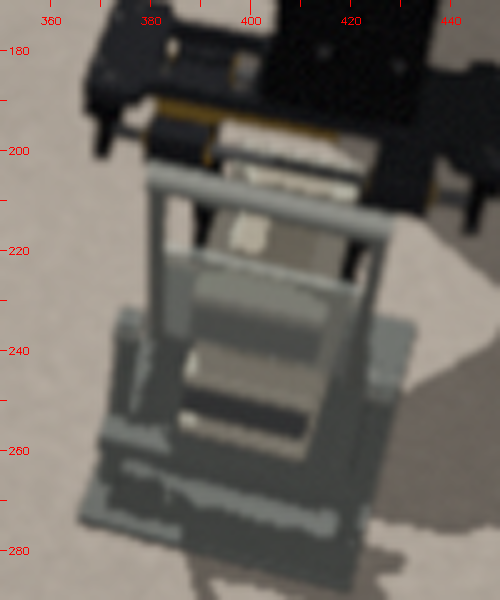

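```bash
python3 - <<'E'
from m import *
D=cam("side");S=cam("scene"); k=np.array(.45)
z=float(r.sense()["tcp_pos"][2])-.007
A=toplane(D,np.array([(299.7,192.7),(305.5,172.8)])-k,z+.03); B=toplane(D,np.array([(300.0,208.3),(304.3,189.5)])-k,.068)
e=np.array([np.cos(-.2548),np.sin(-.2548)]);n=np.array([-e[1],e[0]])
def rep(t,A): print(t,[(round(1e3*float((a[:2]-[.5218,.194])@e),1),round(1e3*float((a[:2]-[.5218,.194])@n),1)) for a in A])
rep("held end corners side",A); rep("col end corners side",B)
# scene: bottom-rear edges
rep("held rear bottom edge scene",toplane(S,np.array([(388,239),(413.5,243.5)])-k,z)); rep("col top rear top edge scene",toplane(S,np.array([(388,240.5),(415,247)])-k,.068)); rep("col low",toplane(S,np.array([(386,257.5),(411,262)])-k,.008+.03))
# expected projections
def W(x,y,zz,c=(.5218,.194)): 
    p=np.array(c)+x*e+y*n; return [p[0],p[1],zz]
for nm,c in(("side",D),("scene",S)):
    print(nm,"coltop+x corners",np.round(proj(c,[W(.058,-.031,.068),W(.058,.031,.068),W(-.058,-.031,.068)])+k,1).tolist(),"bot of top",np.round(proj(c,[W(.058,-.031,.038),W(.058,.031,.038)])+k,1).tolist())
    print("  held",np.round(proj(c,[W(.058,-.031,z+.03),W(.058,.031,z+.03),W(-.058,-.031,z+.03),W(.058,-.031,z),W(.058,.031,z)])+k,1).tolist())
E
python3 - <<'E'
from h import *
c=cam("scene"); crop(c,375,195,425,265,9,"pics/s17.png")
E
```

```text
held end corners side [(58.6, -33.5), (58.2, 33.8)]
col end corners side [(57.7, -31.7), (55.0, 31.8)]
held rear bottom edge scene [(62.6, -30.4), (59.2, 28.6)]
col top rear top edge scene [(44.6, -31.6), (46.5, 33.5)]
col low [(71.9, -27.5), (68.2, 32.0)]
side coltop+x corners [[300.2, 208.1], [305.5, 189.9], [252.0, 201.4]] bot of top [[300.4, 216.9], [305.6, 198.7]]
  held [[299.7, 191.9], [305.2, 173.6], [249.7, 185.2], [300.0, 201.4], [305.3, 183.1]]
scene coltop+x corners [[387.1, 244.4], [413.2, 250.1], [396.3, 213.5]] bot of top [[385.8, 253.2], [411.3, 258.9]]
  held [[389.6, 228.2], [416.6, 234.0], [398.9, 197.4], [388.1, 237.6], [414.6, 243.4]]
```

View pics/s17.png

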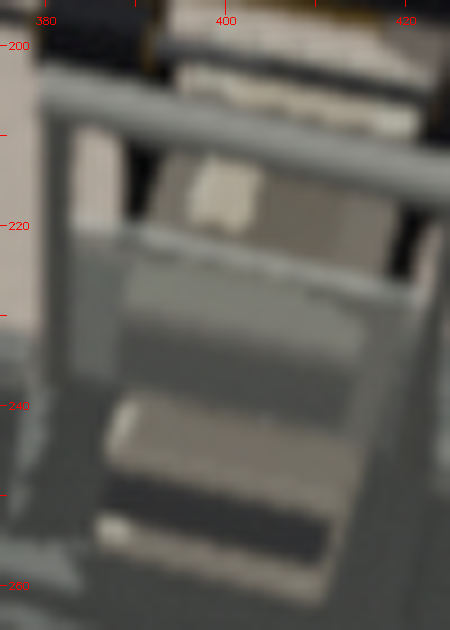

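In the side view the held case's end corners are at (299.7,192.7) and (305.5,172.8), in line with the column's to within about 2 mm. The scene view agrees. I'll lower slowly.

```bash
python3 -m crank '[{"linear":[-0.0005,0,0.006],"delta_rot":[-0.002,-0.003,0],"gripper":55},{"linear":[0,0,0.006],"delta_rot":[0,0,0],"gripper":55},{"linear":[0,0,0.004],"delta_rot":[0,0,0],"gripper":55},{"linear":[0,0,0],"delta_rot":[0,0,0],"gripper":55},{"linear":[0,0,0],"delta_rot":[0,0,0],"gripper":55}]'; python3 o.py .5218 .194 .075 -14.6 0
```

```text
time_s: 25.88
tcp_pos: [0.5217, 0.1924, 0.0803]
ee_rot: [[0.967, -0.256, -0.001], [-0.256, -0.967, -0.001], [-0.001, 0.001, -1.0]]
wrist_force: [-0.3, -0.5, -0.9]
gripper_width: 0.709
pos [0.5217 0.1924 0.0803] shift [-0.0003 -0.0016  0.0053] rotvec [ 0.001  0.001 -0.004] w 0.709 J [ 36.9  23.8 -19.8  -0.  -46.5  38.2] F [-0.3 -0.5 -0.9] t 25.875
```

```bash
python3 -m crank '[{"linear":[0,-0.0005,0.002],"delta_rot":[0,0,0],"gripper":55},{"linear":[0,0,0.0015],"delta_rot":[0,0,0],"gripper":55},{"linear":[0,0,0],"delta_rot":[0,0,0],"gripper":55}]'; python3 -m crank '[{"linear":[0,0,0.0015],"delta_rot":[0,0,0],"gripper":55},{"linear":[0,0,0],"delta_rot":[0,0,0],"gripper":55}]'; python3 o.py .5218 .194 .075 -14.6 0
```

```text
time_s: 26.25
tcp_pos: [0.5216, 0.1927, 0.0767]
ee_rot: [[0.967, -0.256, -0.002], [-0.256, -0.967, -0.001], [-0.001, 0.001, -1.0]]
wrist_force: [-0.7, 0.2, -1.6]
gripper_width: 0.712
time_s: 26.5
tcp_pos: [0.5218, 0.1928, 0.0754]
ee_rot: [[0.967, -0.256, -0.001], [-0.256, -0.967, -0.001], [-0.001, 0.001, -1.0]]
wrist_force: [-0.1, 0.1, -1.8]
gripper_width: 0.711
pos [0.5218 0.1928 0.0754] shift [-0.0003 -0.0011  0.0004] rotvec [ 0.001  0.001 -0.004] w 0.711 J [ 37.   24.1 -20.1  -0.  -45.8  38.2] F [-0.1  0.1 -1.8] t 26.5
```

Still carrying its weight (-1.8 N), so I'll keep creeping down.

```bash
python3 -m crank '[{"linear":[0,0,0.001],"delta_rot":[0,0,0],"gripper":55},{"linear":[0,0,0],"delta_rot":[0,0,0],"gripper":55}]' | grep -E "tcp|force"; python3 -m crank '[{"linear":[0,0,0.001],"delta_rot":[0,0,0],"gripper":55},{"linear":[0,0,0],"delta_rot":[0,0,0],"gripper":55}]' | grep -E "tcp|force"
```

```text
tcp_pos: [0.5218, 0.1929, 0.0753]
wrist_force: [-2.6, 0.6, 5.2]
tcp_pos: [0.5219, 0.1929, 0.0753]
wrist_force: [-4.4, -0.3, 11.1]
```

Contact at z = 0.0753, as predicted. I'll ease off and check before releasing.

```bash
python3 -m crank '[{"linear":[0,0,-0.001],"delta_rot":[0,0,0],"gripper":55},{"linear":[0,0,0],"delta_rot":[0,0,0],"gripper":55}]' | grep -E "tcp|force"
python3 - <<'E'
from h import *
c=cam("side"); crop(c,235,150,335,245,7,"pics/d18.png")
c=cam("scene"); crop(c,375,195,425,265,9,"pics/s18.png")
E
```

```text
tcp_pos: [0.5218, 0.1929, 0.0753]
wrist_force: [-3.8, 0.1, 6.7]
```

View pics/d18.png

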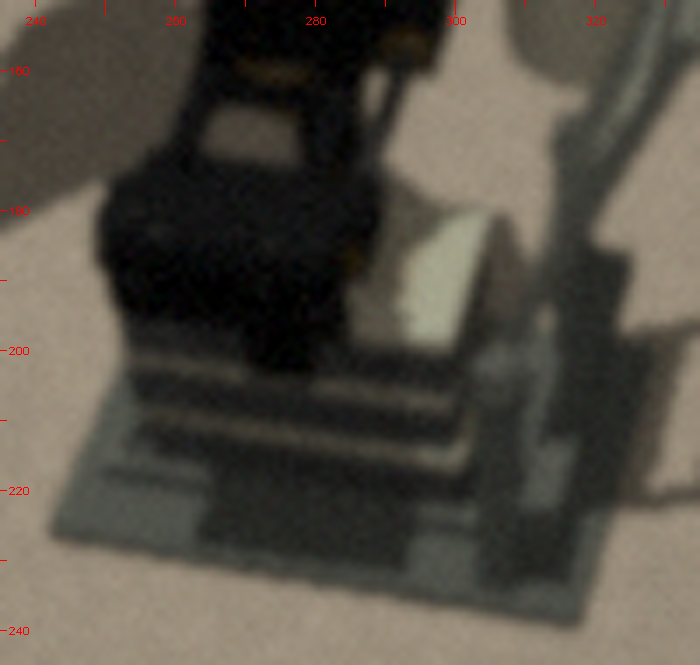

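View pics/s18.png

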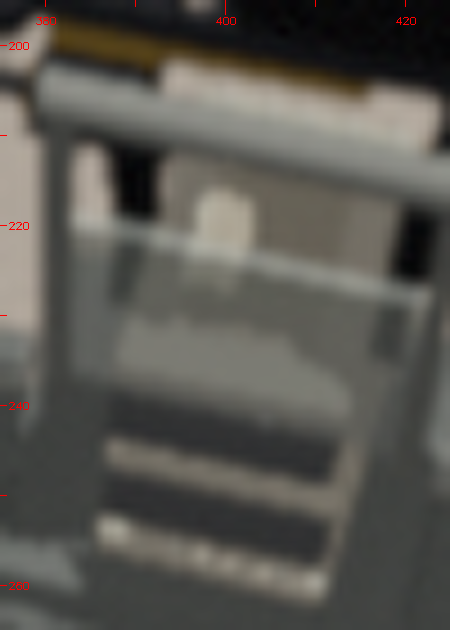

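All three cases line up in both views. The end faces are at x≈300 px in the side view, and the left edges are at about 386–388 px in the scene view. Releasing and lifting straight up.

```bash
python3 -m crank '[{"linear":[0,0,0],"delta_rot":[0,0,0],"gripper":78},{"linear":[0,0,0],"delta_rot":[0,0,0],"gripper":88},{"linear":[0,0,0],"delta_rot":[0,0,0],"gripper":95},{"linear":[0,0,0],"delta_rot":[0,0,0],"gripper":95}]'; python3 -m crank '[{"linear":[0,0,-0.01],"delta_rot":[0,0,0],"gripper":95},{"linear":[0,0,-0.03],"delta_rot":[0,0,0],"gripper":95},{"linear":[0,0,-0.04],"delta_rot":[0,0,0],"gripper":95},{"linear":[0,0,-0.05],"delta_rot":[0,0,0],"gripper":95},{"linear":[0,0,-0.05],"delta_rot":[0,0,0],"gripper":95},{"linear":[-0.05,0.03,0],"delta_rot":[0,0,0],"gripper":95},{"linear":[-0.05,0.03,0],"delta_rot":[0,0,0],"gripper":95},{"linear":[0,0,0],"delta_rot":[0,0,0],"gripper":95}]'
python3 - <<'E'
from h import *
c=cam("side"); crop(c,235,110,345,245,5,"pics/d19.png"); cv2.imwrite("pics/d19full.png",c["img"])
c=cam("scene"); crop(c,360,180,450,300,5,"pics/s19.png"); cv2.imwrite("pics/s19full.png",c["img"])
E
```

```text
time_s: 27.85
tcp_pos: [0.5217, 0.1927, 0.074]
ee_rot: [[0.967, -0.257, -0.002], [-0.257, -0.967, -0.001], [-0.001, 0.001, -1.0]]
wrist_force: [0.7, 0.2, -1.5]
gripper_width: 0.936
time_s: 28.85
tcp_pos: [0.4066, 0.1588, 0.2555]
ee_rot: [[0.967, -0.255, -0.001], [-0.255, -0.967, 0.0], [-0.001, -0.0, -1.0]]
wrist_force: [0.9, 0.1, -0.0]
gripper_width: 0.948
```

View pics/d19.png

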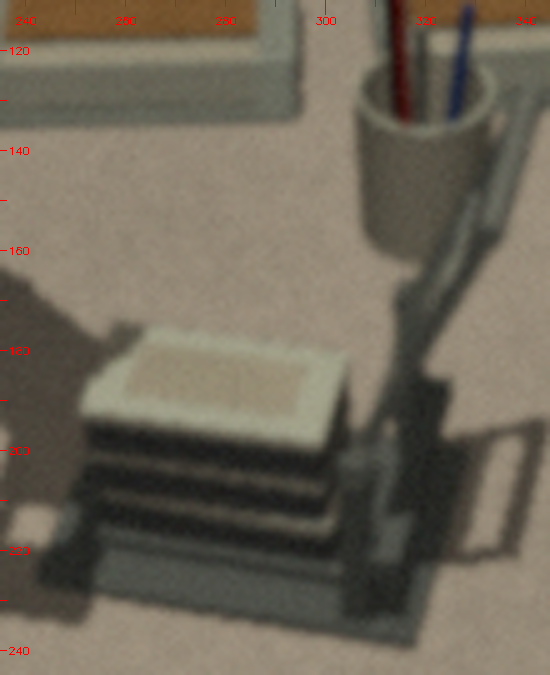

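View pics/s19.png

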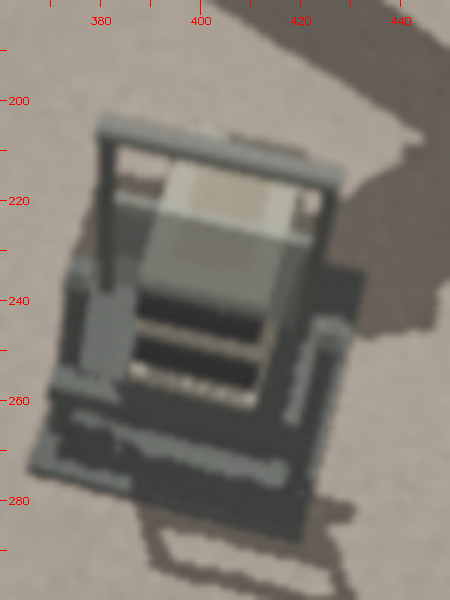

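View pics/s19full.png

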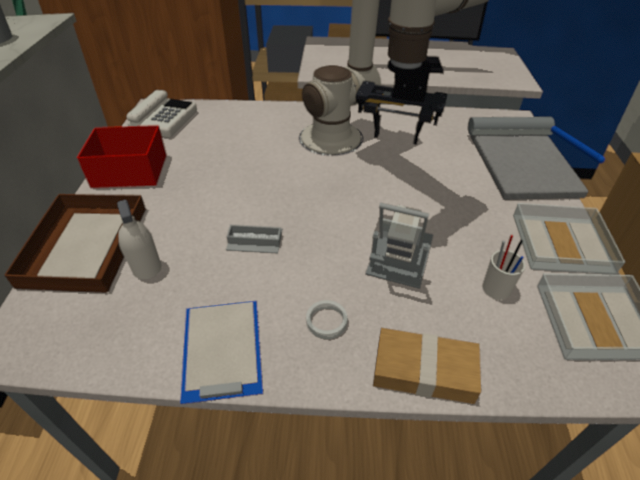

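Run:
```python
from m import *
D=cam("side")
t=[(D,(-1,1),(264.5,175.5)),(D,(1,1),(304.8,181)),(D,(1,-1),(300,199.5)),(D,(-1,-1),(251,193))]
rectfit(t,.098,[.522,.194,-.26])
crop(D,242,165,312,230,9,"pics/d20.png")
```

```text
[0.5226 0.1918] -14.79 [[-6.3, -0.5], [0.9, 0.4], [0.3, 0.2], [0.0, -0.2]]
```

View pics/d20.png

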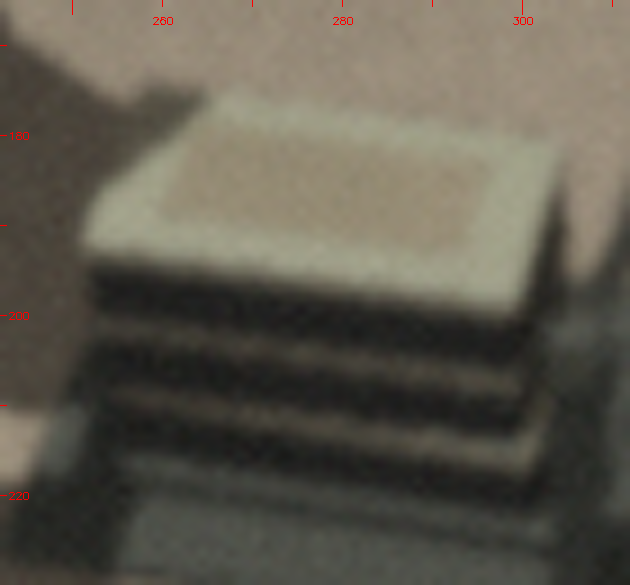

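The fit puts the case within about 2.5 mm and 0.2° of the column's top case. The three cases are flush and the guard is open. Handing in.

```bash
python3 -c "
from station import workorder; print(workorder.finish_job())"
```

```text
the job is handed in; nothing more can be done
None
```

I finished all the steps and handed the job in at about 29 s of the 72 s allowed; it reports no verdict.

- **Guard:** I gripped its bar, swung it over to about 1.88 rad and let go. It stays leaning back on its stop.
- **Case:** I tilted it lid up, set its lower edge on the desk and let go, and it settled flat with the lid up. I then picked it up across its width and lowered it onto the column until it touched, before opening the fingers.

**Final checks (pictures before handing in):**
- **Position:** the case sits at (0.5226, 0.1918) m and -14.8°. The column's top case measured (0.5218, 0.194) m and -14.6° earlier, so they agree to about 2.5 mm and 0.2°.
- **Surroundings:** the lower cases look flush and the guard is open. The tape roll, pen cup and spray bottle look where they started, and the arm is clear.

**What disagreed or did not go to plan:**
- **Camera offset:** the scene camera read about 4 mm further in x than the side camera. The side camera matched the gripper contacts, so I used that one.
- **First tilt:** tilting the case forward stopped at joint 5's limit, so I turned the case about 150° and tilted it the other way.
- **Shadowed corner:** in the final fit one lid corner lay in shadow and was 6 px off. The fit gave it little weight; the other three agreed within 1 px.

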